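# Reload the spring-loaded tin dispenser

## Task

Take the keeper bar off the tin dispenser and lay it down upright on the rubber mat. Then stack all the small round tins that stand on the counter in the dispenser, pushing the pile down on its spring platform until the lid of the top tin is level with the black collars on the rods (no deeper), and finally lay the keeper bar back across both notches, centred, grip upwards. Leave everything else on the counter where it stands.

Things in the scene. Friction and masses are not known exactly. Their poses are not given: they have to be found in the camera images.
- dispenser: fixed spring-loaded tin dispenser: dark base 130 x 200 x 12 mm, open column of four 8 mm rods at x = +-23.8, y = +-28.4 mm (4 mm play round a tin; rods flare 6 mm from 198 mm up, end at 216 mm), and two notched uprights 34 mm wide at y = +-77 mm. Origin: centre of the base's underside, on the column's axis, z up. Fingers have most room on a tin's +x and -x sides
- level (a point): point on the column's axis at the height of the middle of the black collars on the rods (180 mm above the counter; collars 6 mm high): where the top lid belongs
- notch_left (a point): middle of the floor of the notch in the upright at the dispenser's +y end; 192 mm above the counter, 18 mm wide across the dispenser's x, 12 mm long, cheeks 16 mm high
- notch_right (a point): the same for the notch at the dispenser's -y end
- platform (a joint): how far the round white platform (54 mm across) has sunk, m: 0 = its top at the collars' middle, 0.156 = bottom stop. 46 N/m spring: each tin's weight about balances one tin height (30 mm). Its guide is stiff (2.5 N dry friction), so a tin laid on it stays proud until pushed down with about 3 to 6 N, and then stays where it was pushed
- keeper: keeper bar: steel bar 190 mm long (its y), 12 mm wide (x), 10 mm high, with a dark wooden grip on its middle, 14 mm thick (x), 50 mm long (y), from 10 to 46 mm above the bar's underside; 250 g. Origin: centre of the bar's underside, z up. At the start it lies across both notches
- mat: black rubber mat on the counter, 130 mm (x) by 250 mm (y), 3 mm thick, fixed; origin at the centre of its underside
- tin1: closed round aluminium cake tin with a flat slip-on lid, 58 mm across, 30 mm high, about 140 g, standing upright; origin at the centre of its underside, z up. There may be fewer than five tins
- tin2: closed round aluminium cake tin with a flat slip-on lid, 58 mm across, 30 mm high, about 140 g, standing upright; origin at the centre of its underside, z up. There may be fewer than five tins
- tin3: closed round aluminium cake tin with a flat slip-on lid, 58 mm across, 30 mm high, about 140 g, standing upright; origin at the centre of its underside, z up. There may be fewer than five tins
- tin4: closed round aluminium cake tin with a flat slip-on lid, 58 mm across, 30 mm high, about 140 g, standing upright; origin at the centre of its underside, z up. There may be fewer than five tins
- tin5: closed round aluminium cake tin with a flat slip-on lid, 58 mm across, 30 mm high, about 140 g, standing upright; origin at the centre of its underside, z up. There may be fewer than five tins
- loaf_a: panettone loaf in a dark paper mould, 106 mm across, 115 mm high; origin under its centre; not part of the job
- loaf_b: second such loaf; not part of the job
- jar: small amber jar, 38 mm across, 55 mm high; origin under its centre; stands among the tins; not part of the job
- brush: pastry brush lying on the counter, 180 mm long along its x; not part of the job
- scraper: dough scraper lying on the counter, 110 x 75 mm, 20 mm high; not part of the job
- bowl: steel bowl, 130 mm across, 55 mm high; not part of the job
- flask: white plastic bottle, 60 mm across, 110 mm high; not part of the job
There are look-alikes about, which are no part of the job. What is shaped like the tin1 but turquoise is not meant.

How it is judged:
By the outcome, as a careful person would: the job done as asked, in the order asked, and still so for the second after the job is handed in, with the robot touching nothing.
Of tin1, tin2, tin3, tin4, tin5 only 3 to 5 are there at a start; the rules pass over those that are not, and their reading is None.
At some moment in a run one of tin1, tin2, tin3, tin4, tin5 may be knocked a few centimetres aside while the robot is not near it.
It also fails if it takes over 210 s, if anything falls off the work surface, if the arm or the gripper's body presses on something with over 40 N, if the wrist force passes 120 N, or if a joint passes its speed limit or range.

## Robot

A 6-joint arm with a two-finger parallel gripper is mounted at the origin on the work surface. World frame = base frame: x ahead of the robot, y to its left, z up, the work surface at z = 0. Lengths are in m, angles in degrees, forces in N, time in s.
With the tool pointing down it reaches from about 0.375 to 0.9 m from the base axis. Payload 3.1 kg.
Tool frame: the origin (TCP) lies between the finger pads; the fingertips stand 11 mm ahead of it and the grasp point (between the pads) lies 8 mm behind it; x points along the fingers, y is the direction in which the jaws open and shut, and the axes are right-handed (so a half turn about x gives the same grasp; the last joint's range is limited). The gripper opens to 87 mm and grips with 3 to 60 N. Pads are 19 mm wide; open, the fingers measure 117 mm over their backs; the gripper's body (75 mm by 190 mm) begins 51 mm behind the grasp point.
Start: joints at [-82.363, 30.224, 82.088, -0, 67.689, -10.227], TCP at [0.192, -0.595, 0.234] pointing down, gripper open.
Joint ranges: [-176.69, 176.69], [-43.24, 126.21], [12.49, 139.97], [-82, 262], [0, 151.66], [-163.58, 163.58]. Speed limits (degrees/s): [159.86, 159.86, 180, 180, 180, 180].

## Interface

Orientations are given as a 3x3 rotation matrix whose columns are the frame's x, y, z axes.
In Python, from rig import bot gives the robot as it stands.
- The arm moves only by the shell command python3 -m inch 'ROWS' [OPENING]. ROWS is a JSON object of lists of equal length, an entry for each row: "dp": the shift along the tool's x, y, z in mm, a list of three; "yaw": the turn about the tool's x in degrees. In form: {"dp": [[tx, ty, tz], ...], "yaw": [yaw, ...]}. A call has 1 to 20 rows; each row shifts and turns the commanded pose from where the row before left it, along the tool's axes as they then stand; what a row does not reach is not made up. A row lasts 1/12 s, in which the tool goes at most 41.7 mm and 7.16 degrees, less where a joint would pass 70% of its speed; a pose out of reach is approached as far as the arm can. A call is refused whole if a number of a shift passes 41.7 or a number of a turn 7.16, either way. A call with a gripper value outside its range is refused whole. OPENING is the finger opening in mm, from 0 to 87, set as the call begins (- or left out, the last holds). The fingers move at their own pace and stop on an object; the grip force is fixed at half the most. Time passes only in rows, so rows that do not move let the fingers close. It gives the time, the measured TCP pose, the force and the opening at its end, in the units of the state.
- bot.read_state(): the state, without advancing time (a new reading comes with each control period).
- bot.capture(name): name is "side" or "top" or "wrist"; returns a dict with "color" (384x512x3 uint8, red, green, blue), "intrinsics" (3x3 intrinsics, pixels), "pose" (4x4, takes a point from camera to world coordinates). Camera axes: x right, y down, z forward; pixel columns grow to the right and rows downward; lengths in m; the calibration is good to about 2 mm. The wrist camera is an equidistant fisheye: a pixel r from the principal point sees the ray r / f radians off the axis. A picture is of the moment at which its call begins. There is no depth.
- bot.hand_in(): hands the job in, once; it reports no verdict.
The state is a dict: "time_s": time; "joint_positions": joint angles; "qvel": joint speeds; "tau": joint torques, N m; "position": TCP position; "tcp_rot": TCP orientation; "force": force on the tool from outside, world axes, zero at the start; "moment": the same for the moment, N m; "opening": opening from 0.0 (shut) to 1.0 (fully open).
Only numpy, scipy, OpenCV 4.12 (cv2) and the standard library are available. Lean on these libraries where they do the work, as an engineer would, in place of code of your own. Each camera call takes 0.05 s, during which the arm holds its last target.

## Working session

There is one attempt and no reset: what is moved stays moved. The work goes in short steps, Python scripts to look and compute and a shell command to move; the robot and the scene stay as the last step left them, time stands still between calls to the robot, and variables do not carry over. Pictures are saved under pics/ and viewed, and the job is handed in when it is done.

```bash
ls; mkdir -p pics
python3 - <<'E'
from rig import bot
import cv2
s=bot.read_state();print({k:s[k] for k in('time_s','position','tcp_rot','force','opening')})
for n in('side','top','wrist'):
    c=bot.capture(n);cv2.imwrite(f'pics/{n}0.png',c['color'][:,:,::-1]);print(n,c['intrinsics'],c['pose'])
E
```

```text
pics
{'time_s': 0.0, 'position': array([ 0.19168395, -0.59415257,  0.23257617]), 'tcp_rot': array([[-2.76484493e-04,  3.06763525e-01, -9.51785723e-01],
       [ 2.11749979e-03, -9.51783446e-01, -3.06763407e-01],
       [-9.99997720e-01, -2.10022139e-03, -3.86418337e-04]]), 'force': array([-0.08237054,  0.56554438,  0.79563073]), 'opening': 0.9997393292285538}
side [[408.69699158   0.         264.11610917]
 [  0.         408.69699158 194.35117877]
 [  0.           0.           1.        ]] [[-0.97625967 -0.1310025   0.17249753  0.36520453]
 [-0.21605973  0.53257181 -0.81834312  0.96952033]
 [ 0.01533767 -0.83618516 -0.54823274  0.81798762]
 [ 0.          0.          0.          1.        ]]
top [[496.82285148   0.         252.9868817 ]
 [  0.         496.82285148 192.18786259]
 [  0.           0.           1.        ]] [[ 2.34765121e-02 -9.91338186e-01  1.29218630e-01  3.65167951e-01]
 [-9.99684928e-01 -2.44270662e-02 -5.77601031e-03  1.12855452e-03]
 [ 8.88241160e-03 -1.29042316e-01 -9.91599306e-01  1.75671247e+00]
 [ 0.00000000e+00  0.00000000e+00  0.00000000e+00  1.00000000e+00]]
wrist [[297.31863964   0.         255.18684666]
 [  0.         297.31863964 191.65015713]
 [  0.           0.           1.        ]] [[ 0.30704644 -0.91007552 -0.27836133  0.26705583]
 [-0.95169091 -0.29442464 -0.08716962 -0.5702425 ]
 [-0.0026255   0.29167907 -0.95651264  0.38300026]
 [ 0.          0.          0.          1.        ]]
```

View pics/top0.png

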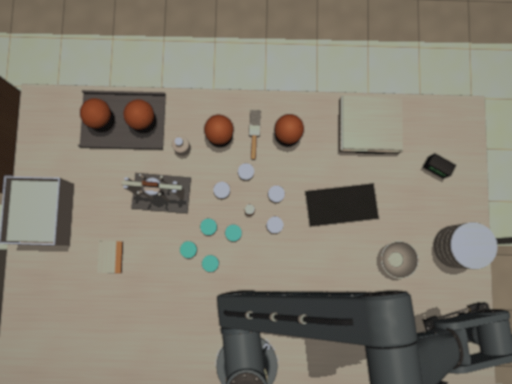

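View pics/side0.png

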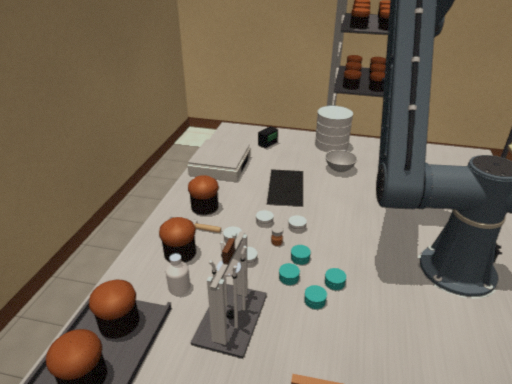

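View pics/wrist0.png

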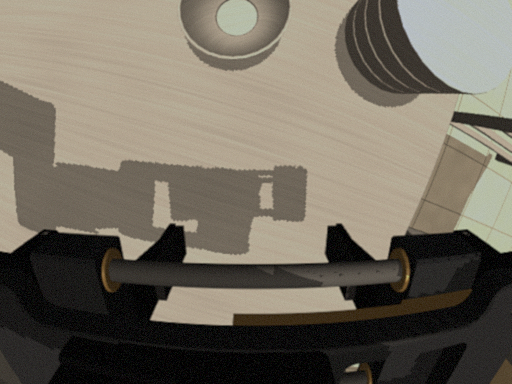

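```bash
cat > h.py <<'E'
import numpy as np,cv2
from rig import bot
def ray(c,u,v,wrist=False):
    K=c['intrinsics'];x=(u-K[0,2])/K[0,0];y=(v-K[1,2])/K[1,1]
    if wrist:
        r=np.hypot(x,y);d=np.array([x/r*np.sin(r),y/r*np.sin(r),np.cos(r)]) if r>1e-9 else np.array([0,0,1.])
    else: d=np.array([x,y,1.])
    return c['pose'][:3,3],c['pose'][:3,:3]@d
def onz(c,u,v,z,wrist=False):
    o,d=ray(c,u,v,wrist);return o+d*(z-o[2])/d[2]
def proj(c,p,wrist=False):
    T=c['pose'];q=T[:3,:3].T@(np.asarray(p)-T[:3,3]);K=c['intrinsics']
    if wrist:
        r=np.hypot(q[0],q[1]);t=np.arctan2(r,q[2]);return np.array([K[0,2]+K[0,0]*t*q[0]/r,K[1,2]+K[1,1]*t*q[1]/r])
    return np.array([K[0,2]+K[0,0]*q[0]/q[2],K[1,2]+K[1,1]*q[1]/q[2]])
def blobs(m,amin,amax):
    n,l,s,c=cv2.connectedComponentsWithStats(m.astype(np.uint8))
    return [(c[i],s[i]) for i in range(1,n) if amin<=s[i,4]<=amax]
def save(name,img,box=None,k=1):
    if box: img=img[box[1]:box[3],box[0]:box[2]]
    cv2.imwrite('pics/'+name,cv2.resize(img,None,fx=k,fy=k,interpolation=cv2.INTER_CUBIC)[:,:,::-1])
E
python3 - <<'E'
from h import *
t=bot.capture('top');s=bot.capture('side')
save('t1.png',t['color'],(95,150,305,280),3.8)
save('s1.png',s['color'],(180,190,380,360),3.5)
hsv=cv2.cvtColor(t['color'],cv2.COLOR_RGB2HSV)
for p in[(222,190),(246,172),(276,194),(275,225),(250,210),(230,205),(152,186),(330,200)]:print(p,hsv[p[1],p[0]],t['color'][p[1],p[0]])
m=(hsv[...,0]>108)&(hsv[...,0]<150)&(hsv[...,2]>120)
for c,st in blobs(m,40,600):print('white',c,st,onz(t,*c,0.03).round(4))
E
```

```text
(222, 190) [110  21 178] [163 168 178]
(246, 172) [110  21 178] [163 168 178]
(276, 194) [111  20 178] [164 168 178]
(275, 225) [112  21 178] [163 167 178]
(250, 210) [ 45  15 168] [163 168 158]
(230, 205) [ 18  46 160] [160 148 131]
(152, 186) [12 81 79] [79 64 54]
(330, 200) [20 42 36] [36 34 30]
white [178.33333333 141.        ] [175 138   8   7  42] [0.7667 0.2602 0.03  ]
white [245.47938144 171.10309278] [238 164  16  16 194] [0.6644 0.0193 0.03  ]
white [221.305 189.705] [214 182  16  16 200] [0.5962 0.1023 0.03  ]
white [275.75742574 193.45049505] [268 186  16  16 202] [ 0.5877 -0.0888  0.03  ]
white [274.5410628  224.57971014] [267 217  16  16 207] [ 0.4785 -0.0865  0.03  ]
```

View pics/t1.png

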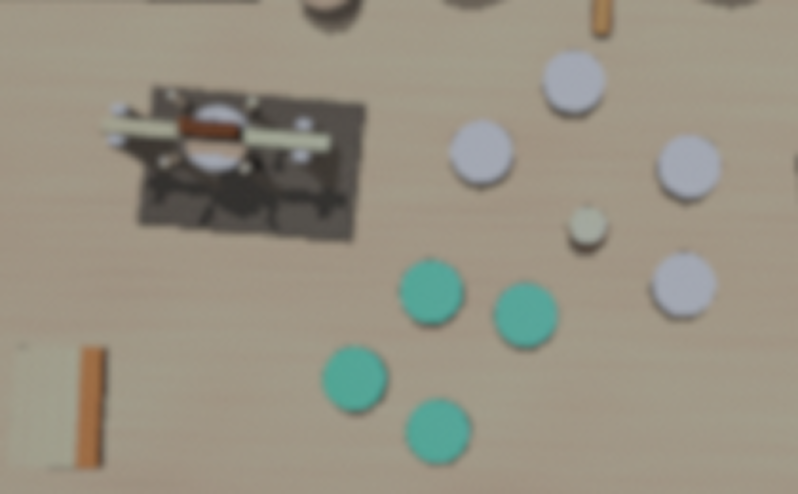

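View pics/s1.png

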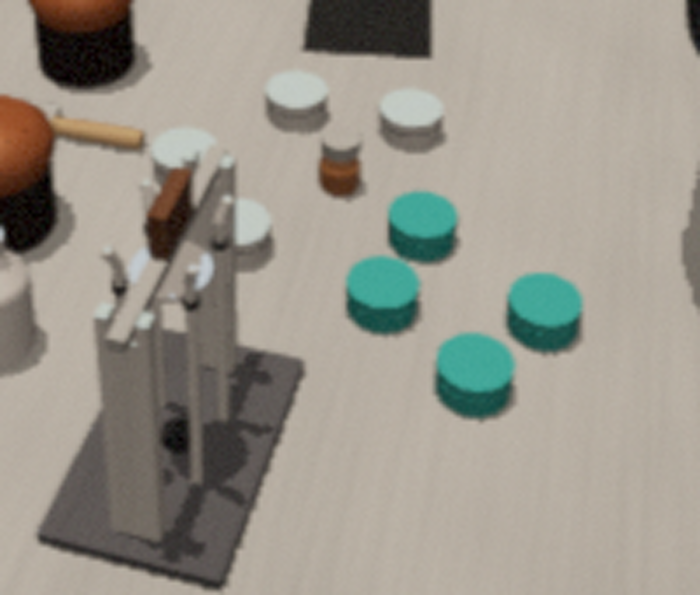

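Run:
```python
from h import *
t=bot.capture('top');s=bot.capture('side')
hsv=cv2.cvtColor(t['color'],cv2.COLOR_RGB2HSV)
def rect(c,m,z,name):
    cs,_=cv2.findContours(m.astype(np.uint8),cv2.RETR_EXTERNAL,cv2.CHAIN_APPROX_NONE)
    k=max(cs,key=cv2.contourArea);h=cv2.convexHull(k)
    P=np.array([onz(c,*p[0],z)[:2] for p in h],np.float32)*1000
    r=cv2.minAreaRect(P);print(name,np.round(r[0],1),np.round(r[1],1),round(r[2],2), cv2.boxPoints(r).round(0).tolist())
v=hsv[...,2]
m=np.zeros_like(v);m[150:225,120:200]=(v[150:225,120:200]<115);rect(t,m,.012,'base')
m=np.zeros_like(v);m[170:240,290:390]=(v[170:240,290:390]<70);rect(t,m,.003,'mat')
# grip
g=(hsv[...,0]<12)&(hsv[...,1]>110);
m=np.zeros_like(v);m[175:195,135:170]=g[175:195,135:170];rect(t,m,.238,'grip')
for cc,st in blobs(m,5,500):print(cc,st,onz(t,*cc,.238))
save('t2.png',t['color'],(115,160,200,225),9)
hs=cv2.cvtColor(s['color'],cv2.COLOR_RGB2HSV)
save('s2.png',s['color'],(190,220,280,360),4.2)
```

```text
base [583.7 329.1] [223.6 129.1] 86.61 [[513.0, 221.0], [642.0, 214.0], [655.0, 437.0], [526.0, 445.0]]
mat [ 557.6 -324.2] [122.5 241.8] 7.93 [[480.0, -213.0], [514.0, -452.0], [635.0, -435.0], [602.0, -196.0]]
grip [581.1 311. ] [45.  11.1] 81.03 [[572.0, 290.0], [583.0, 288.0], [590.0, 332.0], [579.0, 334.0]]
[149.25       183.70454545] [143 181  15   5  44] [0.58157031 0.31272427 0.238     ]
```

View pics/t2.png

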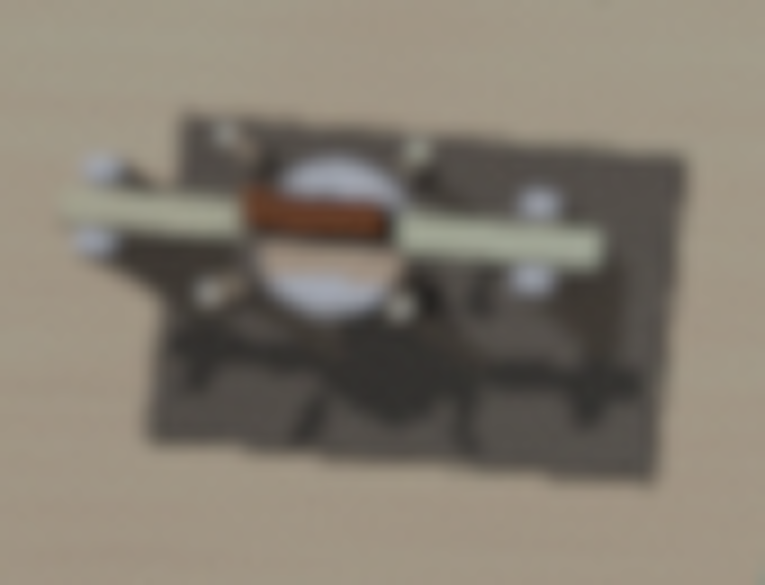

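View pics/s2.png

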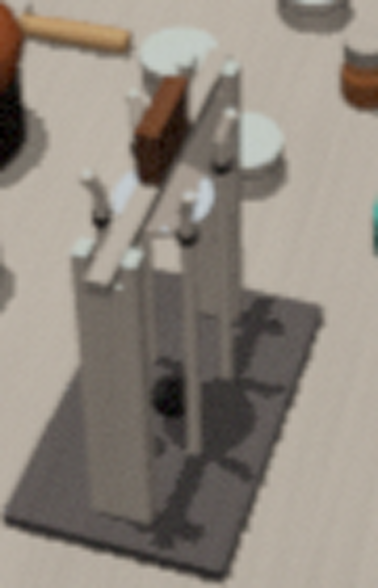

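Run:
```python
from h import *
t=bot.capture('top')
f=lambda x,y,z:onz(t,115+(x+.5)/9-.5,160+(y+.5)/9-.5,z)[:2]*1000
c=np.array([f(185,115,.012),f(685,158,.012),f(655,485,.012),f(148,440,.012)]);print('base',c.round(1),c.mean(0).round(1),[np.linalg.norm(c[i]-c[i-1]).round(0) for i in range(4)])
def ang(a,b):d=a-b;return np.degrees(np.arctan2(d[1],d[0]))-90
print('angs',ang(c[0],c[1]),ang(c[3],c[2]),ang(c[0],c[3])+0,ang(c[1],c[2]))
a=f(62,207,.202);b=f(605,248,.202);print('bar',a,b,(a+b)/2,np.linalg.norm(a-b),ang(a,b))
k=np.array([f(102,165,.208),f(93,242,.208),f(540,203,.208),f(530,280,.208)]);print('cheeks',k.round(1),k.mean(0),ang(k[:2].mean(0),k[2:].mean(0)))
k=np.array([f(222,133,.216),f(210,292,.216),f(418,150,.216),f(402,303,.216)]);print('rods',k.round(1),k.mean(0))
print('plat',f(330,237,.18))
```

```text
base [[653.3 411.3]
 [641.1 213.5]
 [511.5 220.1]
 [524.3 418.7]] [582.5 315.9] [np.float64(129.0), np.float64(198.0), np.float64(130.0), np.float64(199.0)]
angs -3.5478787374354965 -3.6954373333899184 -93.31450445258703 -92.90629439189547
bar [588.19035858 407.87006717] [578.38435526 217.12605891] [583.28735692 312.49806304] 190.99590149223198 -2.9429413068696135
cheeks [[602.5 393.2]
 [575.3 394.8]
 [592.9 239.7]
 [565.6 241.9]] [584.07560683 317.40086757] -3.594229222817063
rods [[613.6 350.1]
 [557.7 351.3]
 [609.3 281.7]
 [555.5 284.7]] [584.01649398 316.93764309]
plat [582.93328469 317.97100248]
```

```bash
python3 -m inch '{"dp":[[-7,0,0],[-7,0,0],[-7,0,0],[-7,0,0],[-7,0,0],[-7,0,0],[-7,0,0],[-7,0,0],[-7,0,0],[-7,0,0]],"yaw":[-6.86,-6.86,-6.86,-6.86,-6.86,-6.86,-6.86,-6.86,-6.86,-6.86]}' 87
python3 -m inch '{"dp":[[0,10,-28],[0,10,-28],[0,10,-28],[0,10,-28],[0,10,-28],[0,10,-28],[0,10,-28],[0,10,-28],[0,10,-28],[0,10,-28],[0,10,-28],[0,10,-28],[0,10,-28],[0,10,-28],[0,10,-28],[0,10,-28],[0,10,-28],[0,10,-28],[0,10,-28],[0,10,-28]],"yaw":[0,0,0,0,0,0,0,0,0,0,0,0,0,0,0,0,0,0,0,0]}'
```

```text
time_s: 1.23
position: [0.1918, -0.5947, 0.3039]
tcp_rot: [[-0.0, 0.998, -0.056], [0.0, -0.056, -0.998], [-1.0, -0.0, -0.0]]
force: [0.4, -0.6, 0.8]
opening: 0.999
time_s: 2.9
position: [0.4263, -0.0468, 0.3039]
tcp_rot: [[0.001, 0.998, -0.062], [-0.0, -0.062, -0.998], [-1.0, 0.001, 0.0]]
force: [0.2, 0.6, 0.2]
opening: 1.002
```

```bash
python3 -m inch '{"dp":[[0,9.6,-26.6],[0,9.6,-26.6],[0,9.6,-26.6],[0,9.6,-26.6],[0,9.6,-26.6],[0,9.6,-26.6],[0,9.6,-26.6],[0,9.6,-26.6],[0,9.6,-26.6],[0,9.6,-26.6],[0,9.6,-26.6],[0,9.6,-26.6],[0,9.6,-26.6],[0,9.6,-26.6],[0,0,0],[0,0,0]],"yaw":[0,0,0,0,0,0,0,0,0,0,0,0,0,0,0,0]}'
python3 - <<'E'
from h import *
w=bot.capture('wrist');save('w1.png',w['color'],None,1.5);print(w['pose'])
E
```

```text
time_s: 4.23
position: [0.5829, 0.3163, 0.3029]
tcp_rot: [[-0.001, 0.998, -0.059], [-0.001, -0.059, -0.998], [-1.0, -0.001, 0.001]]
force: [0.8, -0.5, 0.3]
opening: 1.001
[[ 9.98244244e-01 -5.63906760e-02 -1.81251562e-02  5.86638446e-01]
 [-5.92254036e-02 -9.54819402e-01 -2.91225449e-01  3.96251372e-01]
 [-8.83850905e-04  2.91787597e-01 -9.56482732e-01  4.53160264e-01]
 [ 0.00000000e+00  0.00000000e+00  0.00000000e+00  1.00000000e+00]]
```

View pics/w1.png

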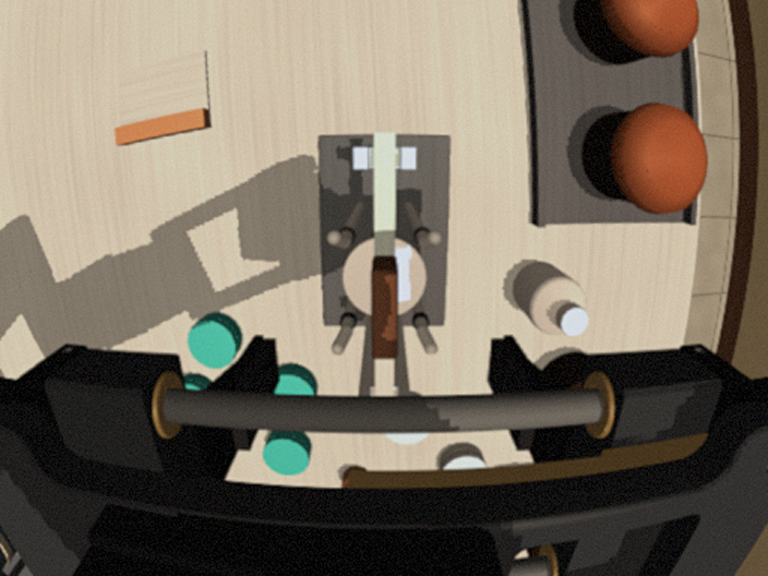

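Run:
```python
from h import *
w=bot.capture('wrist')
f=lambda x,y,z:onz(w,(x+.5)/1.5-.5,(y+.5)/1.5-.5,z,True)[:2]*1000
a=np.radians(-3.5);R=np.array([[np.cos(a),-np.sin(a)],[np.sin(a),np.cos(a)]])
L=lambda p:(R.T@(p-np.array([583.5,316.8]))).round(1)
for n,x,y,z in[('barend',384.5,133,.202),('barmid',384.5,200,.202),('barmid2',384.5,230,.202),('gripR far',397,275,.238),('gripL far',373,275,.238),('gripR near',397,357,.238),('gripL near',373,357,.238),('ck',361,158,.208),('ck',408,158,.208),('ba',319.5,136,.012),('ba',450,135,.012),('ba',322,325,.012),('ba',443.5,325,.012),('platL',343,275,.18),('platR',427,275,.18)]:
    p=f(x,y,z);print(n,p.round(1),L(p))
```

```text
barend [587.7 407.8] [-1.4 91.1]
barmid [585.4 370.1] [-1.4 53.3]
barmid2 [584.4 352.9] [-1.3 36.1]
gripR far [589.6 335.8] [ 4.9 19.4]
gripL far [577.6 336.6] [-7.1 19.4]
gripR near [587.3 290.5] [  5.4 -26. ]
gripL near [574.5 291.3] [ -7.4 -26. ]
ck [574.1 394.6] [-14.1  77.1]
ck [599.5 393.1] [11.4 77.2]
ba [525.  419.3] [-64.6  98.7]
ba [652.5 412.7] [63.  99.9]
ba [509.9 222.9] [-67.7 -98.2]
ba [639.8 215.1] [ 62.4 -98. ]
platL [556.1 321.9] [-27.7   3.4]
platR [609.5 318.7] [25.8  3.5]
```

```bash
python3 -m inch '{"dp":[[9,-0.6,3.1],[11,0,0],[11,0,0],[11,0,0],[11,0,0],[11,0,0],[11,0,0],[8,0,0],[4,0,0],[0,0,0],[0,0,0]],"yaw":[0,0,0,0,0,0,0,0,0,0,0]}'
python3 -m inch '{"dp":[[0,0,0],[0,0,0],[0,0,0],[0,0,0],[0,0,0],[0,0,0],[0,0,0],[0,0,0],[0,0,0],[0,0,0]],"yaw":[0,0,0,0,0,0,0,0,0,0]}' 5
```

```text
time_s: 5.25
position: [0.5824, 0.3123, 0.2165]
tcp_rot: [[0.0, 0.998, -0.062], [0.0, -0.062, -0.998], [-1.0, 0.0, -0.0]]
force: [-0.7, -0.1, 0.4]
opening: 0.996
time_s: 6.08
position: [0.5822, 0.3121, 0.2165]
tcp_rot: [[-0.0, 0.998, -0.062], [0.0, -0.062, -0.998], [-1.0, -0.0, -0.0]]
force: [-1.0, 0.0, 0.4]
opening: 0.326
```

```bash
python3 -m inch '{"dp":[[0,0,0],[0,0,0],[0,0,0],[0,0,0],[0,0,0],[0,0,0]],"yaw":[0,0,0,0,0,0]}'
python3 -m inch '{"dp":[[-2,0,0],[-4,0,0],[-8,0,0],[-8,0,0],[-10,0,0],[-12,0,0],[-12,0,0],[-12,0,0],[-12,0,0],[0,0,0]],"yaw":[0,0,0,0,0,0,0,0,0,0]}'
python3 - <<'E'
from h import *
w=bot.capture('wrist');save('w2.png',w['color'],None,1.5)
E
```

```text
time_s: 6.58
position: [0.5825, 0.3121, 0.2166]
tcp_rot: [[0.001, 0.998, -0.062], [0.0, -0.062, -0.998], [-1.0, 0.001, -0.0]]
force: [1.5, 0.1, -0.2]
opening: 0.154
time_s: 7.42
position: [0.5839, 0.3128, 0.301]
tcp_rot: [[0.007, 0.998, -0.062], [0.003, -0.062, -0.998], [-1.0, 0.007, -0.003]]
force: [1.1, 0.4, -2.3]
opening: 0.158
```

View pics/w2.png

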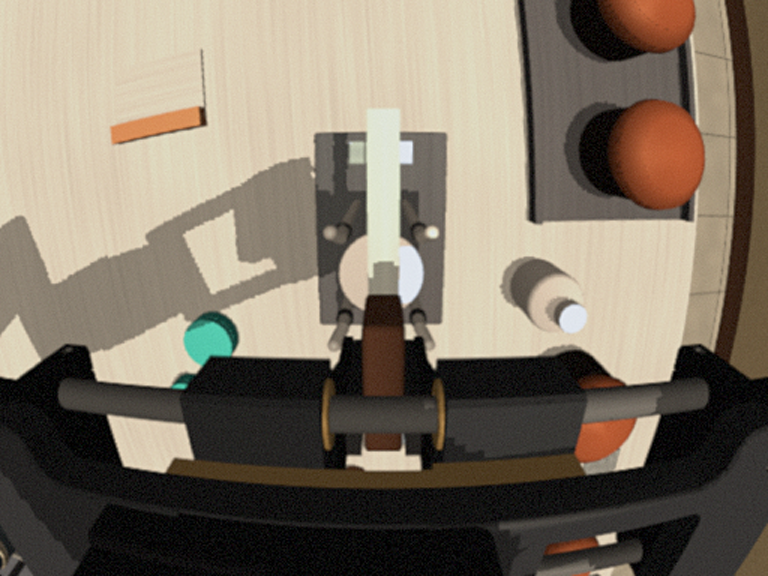

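```bash
python3 - <<'E'
from h import *
w=bot.capture('wrist');s=bot.read_state();R=s['tcp_rot'];p=s['position']
for x,y in[(369,109),(400,109),(384.5,109)]:
    q=onz(w,(x+.5)/1.5-.5,(y+.5)/1.5-.5,p[2]-.0146,True);print((R.T@(q-p)*1000).round(1))
E
python3 -m inch '{"dp":[[0,0.3,12],[0,0.5,20],[0,0.6,27],[0,0.6,27],[0,0.6,27],[0,0.6,27],[0,0.6,27],[0,0.6,27],[0,0.6,27],[0,0.6,27],[0,0.6,27],[0,0.6,27],[0,0.6,27],[0,0.6,27],[0,0.6,27],[0,0.6,27],[0,0.6,27],[0,0.6,27],[0,0.6,27],[0,0.6,27]],"yaw":[0,0,0,0,0,0,0,0,0,0,0,0,0,0,0,0,0,0,0,0]}'
python3 -m inch '{"dp":[[0,0.6,27],[0,0.6,27],[0,0.6,27],[0,0.6,20],[0,0.6,12],[0,0,6],[0,0,0],[0,0,0],[0,0,0],[0,0,0]],"yaw":[0,0,0,-2,-3,-3,-3,-0.6,0,0]}'
python3 - <<'E'
from h import *
w=bot.capture('wrist');save('w3.png',w['color'],None,1.5)
t=bot.capture('top');save('t3.png',t['color'],(280,150,420,270),5)
s=bot.read_state();print(s['position'],s['tcp_rot'])
E
```

```text
[ 14.7  -5.6 -97.9]
[ 14.7   5.8 -97.9]
[ 14.7   0.1 -97.9]
time_s: 9.18
position: [0.5603, -0.2072, 0.2955]
tcp_rot: [[-0.002, 0.998, -0.062], [0.001, -0.062, -0.998], [-1.0, -0.002, -0.001]]
force: [-0.8, -0.6, -1.5]
opening: 0.156
time_s: 10.02
position: [0.5578, -0.3243, 0.296]
tcp_rot: [[-0.001, 0.99, 0.139], [0.001, 0.139, -0.99], [-1.0, -0.001, -0.001]]
force: [-0.2, -0.1, -2.3]
opening: 0.158
[ 0.55822298 -0.32423843  0.29635111] [[-5.19416003e-04  9.90147472e-01  1.40027545e-01]
 [ 2.95165639e-04  1.40027710e-01 -9.90147541e-01]
 [-9.99999822e-01 -4.72967158e-04 -3.64990144e-04]]
```

View pics/w3.png

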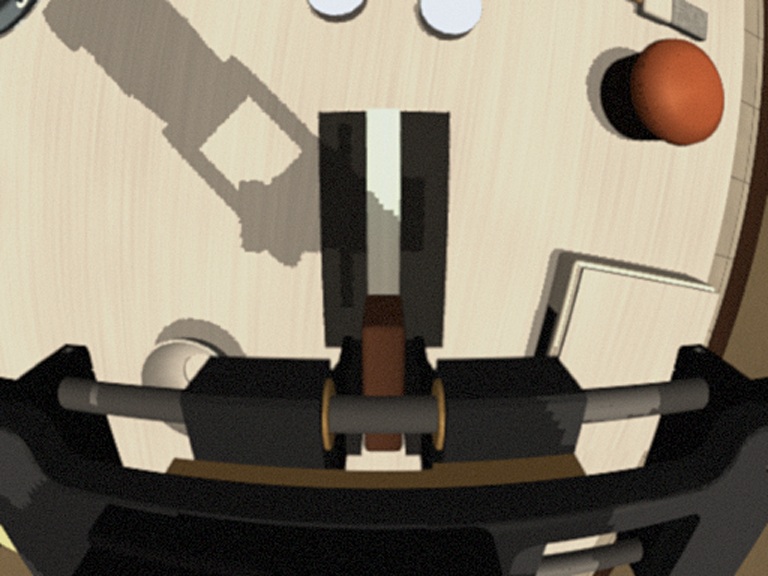

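View pics/t3.png

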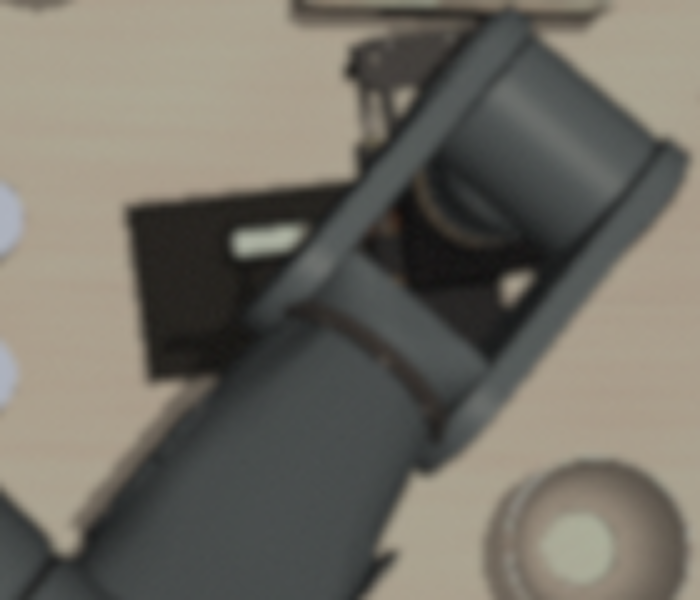

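```bash
python3 -m inch '{"dp":[[12,0,0],[24,0,0],[24,0,0],[24,0,0],[24,0,0],[24,0,0],[24,0,0],[24,0,0],[24,0,0],[24,0,0],[16,0,0],[10,0,0],[6,0,0],[3,0,0],[2,0,0],[0,0,0],[0,0,0]],"yaw":[0,0,0,0,0,0,0,0,0,0,0,0,0,0,0,0,0]}'
```

```text
time_s: 11.53
position: [0.5591, -0.3251, 0.0326]
tcp_rot: [[0.002, 0.99, 0.14], [-0.001, 0.14, -0.99], [-1.0, 0.001, 0.001]]
force: [0.5, -0.3, -1.9]
opening: 0.159
```

```bash
python3 -m inch '{"dp":[[2,0,0],[1.5,0,0],[0,0,0],[0,0,0]],"yaw":[0,0,0,0]}'; python3 -m inch '{"dp":[[1,0,0],[0,0,0],[0,0,0]],"yaw":[0,0,0]}'
```

```text
time_s: 11.87
position: [0.5584, -0.3246, 0.0282]
tcp_rot: [[0.0, 0.99, 0.14], [-0.0, 0.14, -0.99], [-1.0, 0.0, 0.0]]
force: [0.3, -0.4, -2.8]
opening: 0.156
time_s: 12.12
position: [0.5586, -0.3247, 0.0276]
tcp_rot: [[0.0, 0.99, 0.14], [-0.0, 0.14, -0.99], [-1.0, 0.0, 0.0]]
force: [-0.6, 0.5, 2.1]
opening: 0.162
```

```bash
python3 -m inch '{"dp":[[0,0,0],[0,0,0],[0,0,0],[0,0,0],[0,0,0],[0,0,0]],"yaw":[0,0,0,0,0,0]}' 60
python3 -m inch '{"dp":[[-4,0,0],[-8,0,0],[-14,0,0],[-18,0,0],[-18,0,0],[-18,0,0],[-18,0,0],[-18,0,0],[-18,0,0],[-18,0,0],[0,0,0]],"yaw":[0,0,0,0,0,0,0,0,0,0,0]}' 87
cat >> h.py <<'E'
def tins(t,z=.03,v=True):
    hsv=cv2.cvtColor(t['color'],cv2.COLOR_RGB2HSV)
    m=(hsv[...,0]>105)&(hsv[...,0]<150)&(hsv[...,2]>90)&(hsv[...,1]>10)
    return [(c.round(1),st[4],(onz(t,*c,z)*1000).round(1)) for c,st in blobs(m,60,400)]
E
python3 - <<'E'
from h import *
w=bot.capture('wrist');save('w4.png',w['color'],None,1.3)
t=bot.capture('top')
for x in tins(t):print(x)
save('t4.png',t['color'],(100,90,400,280),2.6)
E
```

```text
time_s: 12.62
position: [0.5585, -0.3246, 0.027]
tcp_rot: [[0.0, 0.99, 0.14], [0.0, 0.14, -0.99], [-1.0, 0.0, -0.0]]
force: [-0.8, -0.0, 0.6]
opening: 0.522
time_s: 13.53
position: [0.5607, -0.3263, 0.1848]
tcp_rot: [[0.008, 0.99, 0.14], [-0.006, 0.141, -0.99], [-1.0, 0.007, 0.007]]
force: [0.9, -0.0, 1.8]
opening: 1.0
(array([245.5, 171.2]), np.int32(175), array([664.2,  19.1,  30. ]))
(array([151.8, 185.9]), np.int32(232), array([603.5, 346.1,  30. ]))
(array([221.3, 189.8]), np.int32(183), array([595.9, 102.4,  30. ]))
(array([275.9, 193.5]), np.int32(186), array([587.6, -89.3,  30. ]))
```

View pics/w4.png

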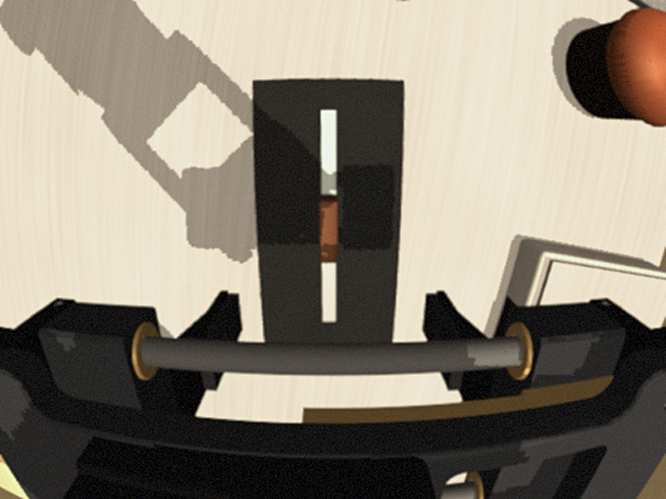

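View pics/t4.png

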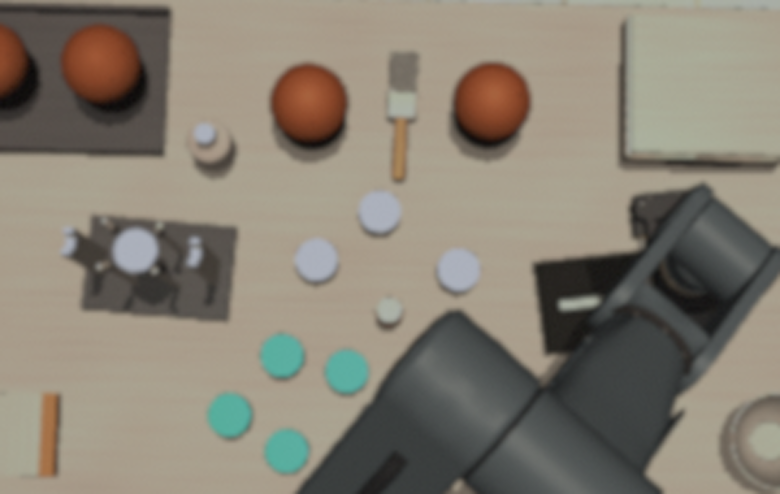

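```bash
python3 -m inch '{"dp":[[0,0,0],[0,0,0],[6,1.6,-16],[8,1.6,-16],[8,1.6,-16],[8,1.6,-16],[8,1.6,-16],[8,1.6,-16],[6,1.6,-16],[4,1.6,-16],[1,1,-16],[0,0.6,-11],[0,0,0],[0,0,0]],"yaw":[5.8,5.8,0,0,0,0,0,0,0,0,0,0,0,0]}'
python3 - <<'E'
from h import *
w=bot.capture('wrist');save('w5.png',w['color'],None,1.5)
s=bot.read_state();print(s['position'],s['tcp_rot'])
t=bot.capture('top')
for x in tins(t):print(x)
print('plat',onz(t,151.8,185.9,.18))
hsv=cv2.cvtColor(w['color'],cv2.COLOR_RGB2HSV)
m=(hsv[...,0]>105)&(hsv[...,0]<150)&(hsv[...,2]>90)&(hsv[...,1]>10)
for c,st in blobs(m,600,20000):print('w',c,st,(onz(w,*c,.03,True)*1000).round(1))
E
```

```text
time_s: 14.8
position: [0.5829, -0.1703, 0.1226]
tcp_rot: [[0.001, 0.998, -0.06], [-0.001, -0.06, -0.998], [-1.0, 0.001, 0.001]]
force: [0.0, -0.4, 0.3]
opening: 1.0
[ 0.58298674 -0.17112099  0.12265071] [[ 0.00139887  0.99813224 -0.0610743 ]
 [-0.00123245 -0.06107259 -0.99813257]
 [-0.99999826  0.00147153  0.00114471]]
(array([245.5, 171.2]), np.int32(175), array([663.9,  19.1,  30. ]))
(array([151.7, 186. ]), np.int32(230), array([603.4, 346.3,  30. ]))
(array([221.3, 189.7]), np.int32(183), array([596.1, 102.5,  30. ]))
(array([275.7, 193.4]), np.int32(179), array([587.8, -88.5,  30. ]))
plat [0.58294308 0.31612426 0.18      ]
w [256.17235772 101.74579946] [ 222   68   70   69 1845] [587.5 -88.9  30. ]
```

View pics/w5.png

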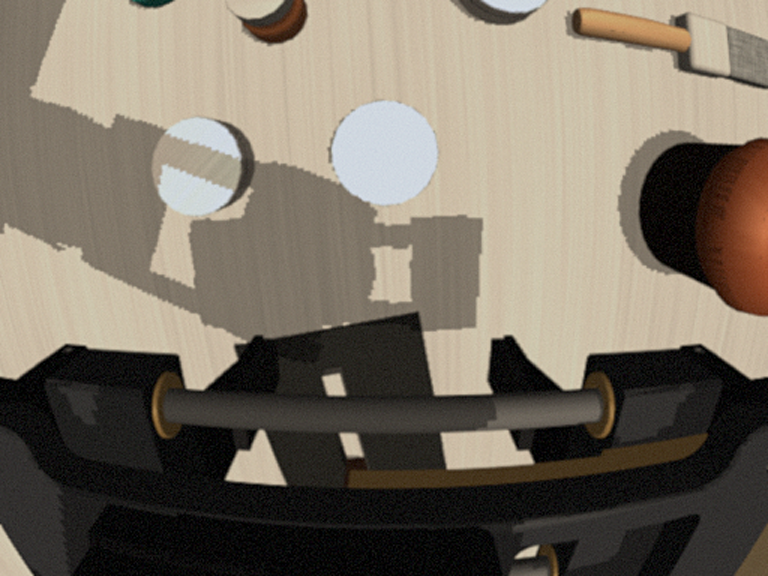

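```bash
python3 -m inch '{"dp":[[0,0,-15],[0,-0.4,-20],[0,0,-20],[0,0,-18],[4,0,-9.3],[12,0,0],[18,0,0],[18,0,0],[18,0,0],[16,0,0],[11,0,0],[6,0,0],[3,0,0],[0.6,0,0],[0,0,0],[0,0,0]],"yaw":[0,0,0,0,0,0,0,0,0,0,0,0,0,0,0,0]}'
python3 -m inch '{"dp":[[0,0,0],[0,0,0],[0,0,0],[0,0,0],[0,0,0],[0,0,0],[0,0,0],[0,0,0]],"yaw":[0,0,0,0,0,0,0,0]}' 45
```

```text
time_s: 16.23
position: [0.5877, -0.0889, 0.0162]
tcp_rot: [[0.002, 0.998, -0.062], [-0.001, -0.062, -0.998], [-1.0, 0.002, 0.0]]
force: [-0.3, -0.1, -0.4]
opening: 0.996
time_s: 16.9
position: [0.5874, -0.0886, 0.0156]
tcp_rot: [[0.001, 0.998, -0.062], [-0.0, -0.062, -0.998], [-1.0, 0.001, 0.0]]
force: [0.3, 0.0, 1.3]
opening: 0.657
```

```bash
python3 -m inch '{"dp":[[-4,0,0],[-10,0,0],[-20,0,0],[-24,0,0],[-24,0,0],[-24,0,-6],[-24,0,-14],[-24,-1.5,-22],[-24,-2,-26],[-24,-2,-26],[-20,-2,-26],[-14,-2,-26],[-8,-2,-26],[-1,-2,-26],[0,-2,-26],[0,-2,-26],[0,-2,-26],[0,-2,-26],[0,-2,-26],[0,-2,-26]],"yaw":[0,0,0,0,0,0,0,0,0,0,0,0,0,0,0,0,0,0,0,0]}'
python3 -m inch '{"dp":[[0,-2,-24],[0,-2,-20],[0,-1,-12],[0,-1,-8],[0,0,0],[0,0,0],[0,0,0]],"yaw":[0,0,0,0,0,0,0]}'
python3 - <<'E'
from h import *
w=bot.capture('wrist');save('w6.png',w['color'],None,1.5)
s=bot.read_state();p=s['position'];print(p)
a=np.array([.5828,.3167,p[2]]);print((s['tcp_rot'].T@(a-p)*1000).round(1))
E
```

```text
time_s: 18.57
position: [0.5824, 0.2674, 0.2608]
tcp_rot: [[-0.001, 0.998, -0.062], [-0.0, -0.062, -0.998], [-1.0, -0.001, 0.0]]
force: [0.5, -0.4, -1.6]
opening: 0.658
time_s: 19.15
position: [0.5814, 0.3293, 0.2604]
tcp_rot: [[-0.001, 0.998, -0.063], [-0.001, -0.063, -0.998], [-1.0, -0.0, 0.001]]
force: [0.0, 0.6, -1.3]
opening: 0.66
[0.58155886 0.32922031 0.26046939]
[ 0.   2.  12.4]
```

View pics/w6.png

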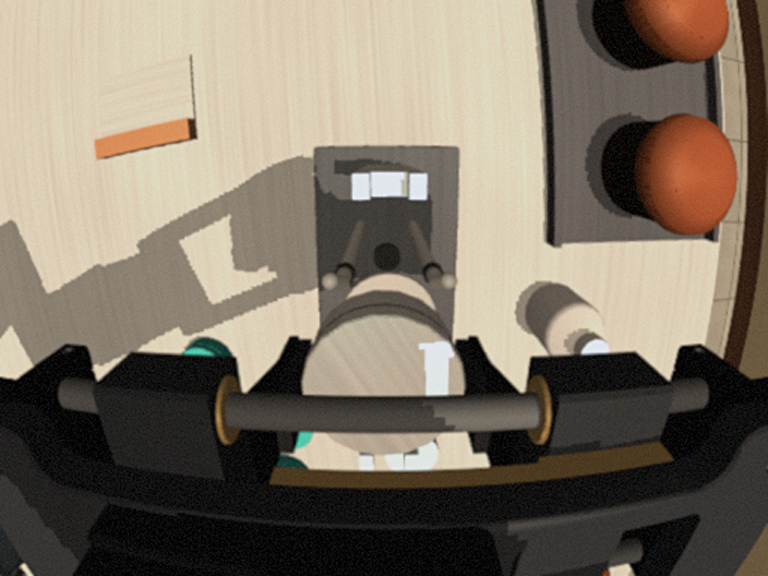

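```bash
python3 -m inch '{"dp":[[0,2,12.4],[0,0,0],[0,0,0],[8,0,0],[12,0,0],[14,0,0],[12,0,0],[8,0,0],[5,0,0],[2,0,0],[0,0,0],[0,0,0]],"yaw":[0,0,0,0,0,0,0,0,0,0,0,0]}'
python3 -m inch '{"dp":[[3,0,0],[4,0,0],[4,0,0],[4,0,0],[3,0,0],[0,0,0],[0,0,0]],"yaw":[0,0,0,0,0,0,0]}'
```

```text
time_s: 20.2
position: [0.583, 0.3183, 0.1998]
tcp_rot: [[0.001, 0.998, -0.062], [0.0, -0.062, -0.998], [-1.0, 0.001, -0.0]]
force: [-0.3, 0.6, -1.6]
opening: 0.656
time_s: 20.78
position: [0.5825, 0.3179, 0.1811]
tcp_rot: [[-0.0, 0.998, -0.062], [-0.0, -0.062, -0.998], [-1.0, -0.0, 0.0]]
force: [0.5, -0.3, -1.4]
opening: 0.658
```

Run:
```python
from h import *
s=bot.capture('side');save('s7.png',s['color'],(180,200,300,350),4)
w=bot.capture('wrist');save('w7.png',w['color'],None,1.5)
```

```text
(no output)
```

View pics/s7.png

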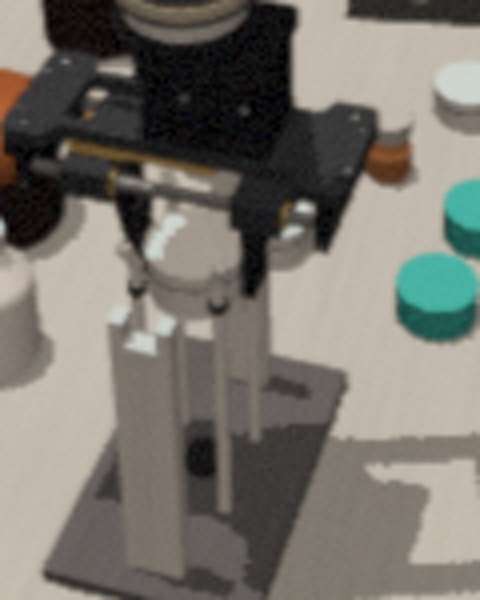

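View pics/w7.png

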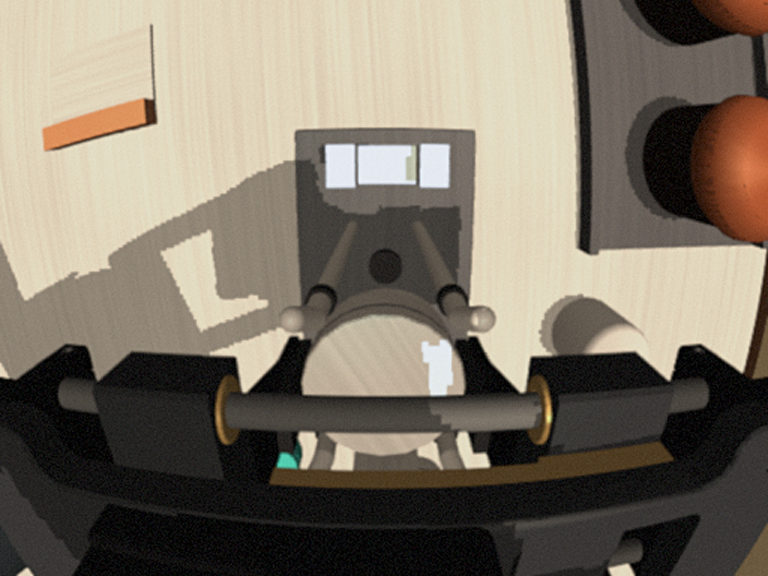

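```bash
python3 -m inch '{"dp":[[3,0,0],[3,0,0],[3,0,0],[0,0,0],[0,0,0]],"yaw":[0,0,0,0,0]}'; python3 -m inch '{"dp":[[2,0,0],[2,0,0],[0.5,0,0],[0,0,0],[0,0,0]],"yaw":[0,0,0,0,0]}'
python3 - <<'E'
from h import *
for i in range(4):
  s=bot.read_state();print(s['force'].round(2),s['position'].round(4));bot.capture('side')
s=bot.capture('side');save('s8.png',s['color'],(180,200,300,350),4)
E
```

```text
time_s: 21.3
position: [0.5824, 0.318, 0.1718]
tcp_rot: [[-0.001, 0.998, -0.062], [-0.0, -0.062, -0.998], [-1.0, -0.001, 0.0]]
force: [-0.0, 1.2, -1.3]
opening: 0.661
time_s: 21.72
position: [0.5824, 0.318, 0.1678]
tcp_rot: [[-0.001, 0.998, -0.062], [-0.0, -0.062, -0.998], [-1.0, -0.0, 0.0]]
force: [-1.2, -0.6, 1.1]
opening: 0.659
[-1.2  -0.61  1.09] [0.5824 0.318  0.1678]
[-0.81  0.14  0.53] [0.5825 0.318  0.1678]
[-0.41 -0.21 -0.21] [0.5824 0.318  0.1678]
[-0.47  0.07  0.28] [0.5826 0.318  0.1678]
```

View pics/s8.png

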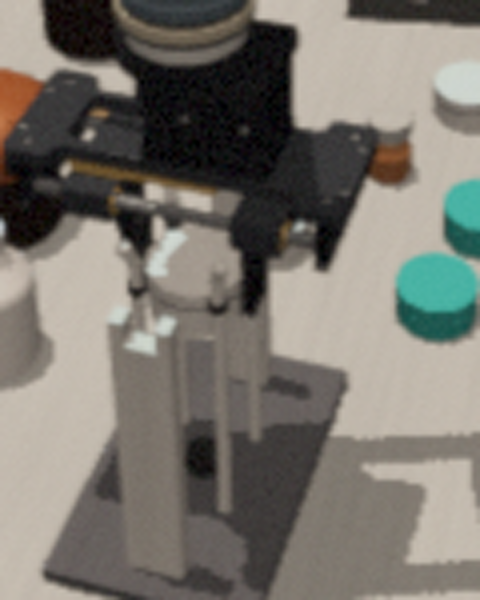

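```bash
python3 -m inch '{"dp":[[0,0,0],[0,0,0],[0,0,0],[0,0,0],[0,0,0]],"yaw":[0,0,0,0,0]}' 75
python3 -m inch '{"dp":[[-6,0,0],[-12,0,0],[-16,0,0],[-20,0,0],[-20,0,0],[-20,0,0],[0,0,0],[0,0,0]],"yaw":[0,0,0,0,0,0,0,0]}' 87
python3 - <<'E'
from h import *
s=bot.capture('side');save('s9.png',s['color'],(180,200,300,350),4)
w=bot.capture('wrist');save('w9.png',w['color'],None,1.5)
E
```

```text
time_s: 22.38
position: [0.5828, 0.3181, 0.168]
tcp_rot: [[0.0, 0.998, -0.062], [0.0, -0.062, -0.998], [-1.0, 0.0, -0.0]]
force: [0.1, 0.1, -0.8]
opening: 0.848
time_s: 23.05
position: [0.5836, 0.3184, 0.2644]
tcp_rot: [[0.004, 0.998, -0.062], [0.002, -0.062, -0.998], [-1.0, 0.004, -0.002]]
force: [0.1, -0.1, 0.2]
opening: 1.0
```

View pics/s9.png

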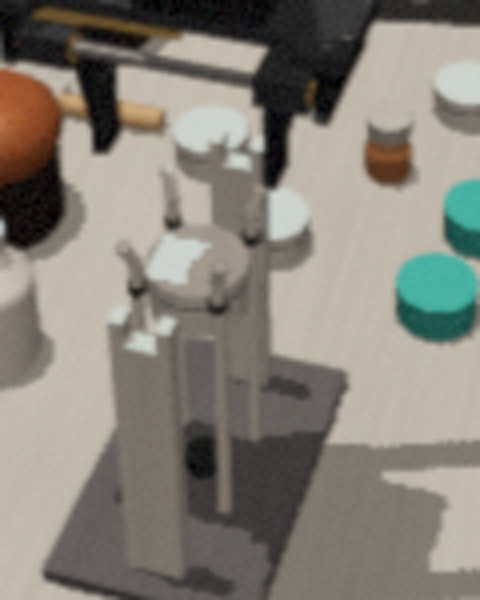

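View pics/w9.png

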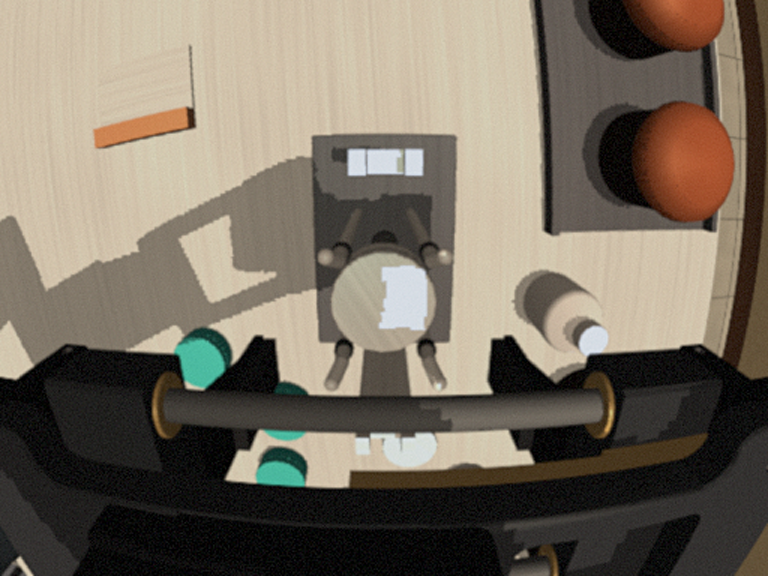

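```bash
cat >> h.py <<'E'
def circ(c,ctr,r,z,wrist=False,k=1,off=(0,0)):
    P=np.array([proj(c,(ctr[0]+r*np.cos(a),ctr[1]+r*np.sin(a),z),wrist) for a in np.linspace(0,6.283,73)])
    P=(P-np.array(off)+.5)*k-.5
    return [np.r_[P.min(0),P.max(0)].round(1).tolist()]
E
python3 - <<'E'
from h import *
w=bot.capture('wrist');s=bot.capture('side')
for z in(.17,.175,.18,.185,.19):
    print(z,circ(w,(.5828,.3169),.029,z,True,1.5),circ(s,(.5828,.3169),.029,z,False,4,(180,200)))
for c in[(23.8,28.4),(23.8,-28.4),(-23.8,28.4),(-23.8,-28.4)]:
    a=np.radians(-3.4);x=582.8+c[0]*np.cos(a)-c[1]*np.sin(a);y=316.9+c[0]*np.sin(a)+c[1]*np.cos(a)
    print((proj(s,(x/1e3,y/1e3,.18))-[180,200]+.5)*4,proj(w,(x/1e3,y/1e3,.18),True)*1.5)
E
```

```text
0.17 [[336.2, 250.0, 437.3, 345.9]] [[143.0, 236.5, 245.7, 307.9]]
0.175 [[335.3, 251.9, 438.3, 349.5]] [[142.6, 230.0, 245.5, 301.3]]
0.18 [[334.4, 253.9, 439.4, 353.1]] [[142.1, 223.5, 245.4, 294.7]]
0.185 [[333.4, 256.0, 440.4, 356.9]] [[141.7, 217.0, 245.3, 288.0]]
0.19 [[332.4, 258.2, 441.6, 360.8]] [[141.2, 210.4, 245.1, 281.3]]
[136.09723373 284.06565928] [431.20996493 254.81509065]
[172.6159067  218.13491548] [428.03678009 351.67176785]
[217.50241728 301.79383382] [342.10184504 254.92710998]
[250.45758486 234.26036725] [345.14625992 351.84191227]
```

```bash
cat > go.py <<'E'
import sys
from h import *
s=bot.read_state();p=s['position'];R=s['tcp_rot']
a=np.array([float(v) for v in sys.argv[1:4]])/1000
print('at',(p*1000).round(1),'yang',np.degrees(np.arctan2(R[1,1],R[0,1])).round(2),'shift',(R.T@(a-p)*1000).round(1))
E
python3 - <<'E'
from h import *
t=bot.capture('top')
for x in tins(t):print(x)
E
python3 go.py 596 102.4 16
```

```text
(array([245.5, 171.2]), np.int32(174), array([664.1,  19.2,  30. ]))
(array([221.3, 189.7]), np.int32(183), array([596.2, 102.4,  30. ]))
(array([274.5, 224.5]), np.int32(185), array([478.6, -86.3,  30. ]))
at [581.9 317.8 260.5] yang -3.54 shift [244.7  28.  213.8]
```

```bash
python3 -m inch '{"dp":[[0,2,12],[0,3,24],[0,3,28],[0,3,28],[0,3,28],[4,3,28],[12,3,26],[20,3,20],[24,3,12],[24,2,7.8],[24,0,0],[24,0,0],[24,0,0],[24,0,0],[24,0,0],[18,0,0],[12,0,0],[7,0,0],[3,0,0],[0,0,0]],"yaw":[0,0,0,0,0,0,0,0,0,0,0,0,0,0,0,0,0,0,0,0]}'; python3 -m inch '{"dp":[[0,0,0],[0,0,0]],"yaw":[0,0]}'; python3 go.py 596 102.4 16
```

```text
time_s: 24.97
position: [0.5974, 0.1027, 0.0177]
tcp_rot: [[-0.0, 0.998, -0.062], [-0.0, -0.062, -0.998], [-1.0, -0.0, 0.0]]
force: [0.9, 0.1, -0.3]
opening: 0.999
time_s: 25.13
position: [0.5983, 0.1029, 0.0191]
tcp_rot: [[0.002, 0.998, -0.062], [-0.0, -0.062, -0.998], [-1.0, 0.002, -0.0]]
force: [-0.3, -0.3, -1.0]
opening: 0.999
at [598.3 102.9  19.1] yang -3.53 shift [ 3.1 -2.3  0.7]
```

```bash
python3 -m inch '{"dp":[[2,-2,0.6],[0,0,0],[0,0,0]],"yaw":[0,0,0]}'; python3 -m inch '{"dp":[[0,0,0],[0,0,0],[0,0,0],[0,0,0],[0,0,0],[0,0,0],[0,0,0],[0,0,0]],"yaw":[0,0,0,0,0,0,0,0]}' 45;python3 go.py 582.8 316.9 264
```

```text
time_s: 25.38
position: [0.5953, 0.1025, 0.0164]
tcp_rot: [[0.0, 0.998, -0.062], [-0.0, -0.062, -0.998], [-1.0, 0.0, -0.0]]
force: [-0.3, -0.2, 0.0]
opening: 1.001
time_s: 26.05
position: [0.5956, 0.1024, 0.016]
tcp_rot: [[0.0, 0.998, -0.062], [0.0, -0.062, -0.998], [-1.0, 0.0, -0.0]]
force: [1.1, -0.0, 0.0]
opening: 0.667
at [595.6 102.4  16. ] yang -3.54 shift [-248.   -25.9 -213.3]
```

```bash
python3 -m inch '{"dp":[[-4,0,0],[-10,0,0],[-20,0,0],[-24,0,0],[-24,0,0],[-24,0,0],[-24,0,-6],[-24,-2,-12],[-24,-2,-18],[-24,-2,-20],[-20,-3,-22],[-14,-3,-24],[-8,-3,-24],[-4,-3,-24],[0,-3,-22],[0,-3,-18],[0,-2,-12],[0,0,-8],[0,0,-3],[0,0,0]],"yaw":[0,0,0,0,0,0,0,0,0,0,0,0,0,0,0,0,0,0,0,0]}'; python3 -m inch '{"dp":[[0,0,0],[0,0,0],[0,0,0]],"yaw":[0,0,0]}';python3 go.py 582.8 316.9 212
```

```text
time_s: 27.72
position: [0.5825, 0.3167, 0.2639]
tcp_rot: [[-0.0, 0.998, -0.061], [-0.0, -0.061, -0.998], [-1.0, -0.0, 0.0]]
force: [-0.2, -0.4, -2.0]
opening: 0.662
time_s: 27.97
position: [0.5828, 0.3156, 0.2639]
tcp_rot: [[-0.0, 0.998, -0.063], [-0.0, -0.063, -0.998], [-1.0, -0.0, 0.0]]
force: [-0.7, -0.4, -1.1]
opening: 0.658
at [582.8 315.6 263.9] yang -3.61 shift [51.9 -0.1 -1.3]
```

```bash
python3 -m inch '{"dp":[[5,0,-1.3],[10,0,0],[14,0,0],[14,0,0],[10,0,0],[6,0,0],[3,0,0],[0,0,0]],"yaw":[0,0,0,0,0,0,0,0]}'; python3 -m inch '{"dp":[[3,0,0],[3,0,0],[3,0,0],[3,0,0],[0,0,0],[0,0,0]],"yaw":[0,0,0,0,0,0]}'; python3 -m inch '{"dp":[[3,0,0],[3,0,0],[3,0,0],[3,0,0],[0,0,0],[0,0,0]],"yaw":[0,0,0,0,0,0]}';python3 go.py 582.8 316.9 167
```

```text
time_s: 28.63
position: [0.5823, 0.3178, 0.201]
tcp_rot: [[-0.002, 0.998, -0.062], [-0.001, -0.062, -0.998], [-1.0, -0.002, 0.001]]
force: [1.0, -0.5, -1.6]
opening: 0.664
time_s: 29.13
position: [0.5829, 0.318, 0.1901]
tcp_rot: [[0.001, 0.998, -0.062], [0.0, -0.062, -0.998], [-1.0, 0.001, -0.0]]
force: [1.1, 0.8, 1.3]
opening: 0.656
time_s: 29.63
position: [0.5823, 0.3178, 0.1772]
tcp_rot: [[-0.001, 0.998, -0.062], [-0.0, -0.062, -0.998], [-1.0, -0.001, 0.001]]
force: [0.6, -0.8, -0.3]
opening: 0.659
at [582.3 317.8 177.2] yang -3.54 shift [10.2  0.6  0.8]
```

```bash
python3 -m inch '{"dp":[[3,0,0],[3,0,0],[3,0,0],[1,0,0],[0,0,0],[0,0,0]],"yaw":[0,0,0,0,0,0]}'; python3 -m inch '{"dp":[[0,0,0],[0,0,0],[0,0,0],[0,0,0],[0,0,0]],"yaw":[0,0,0,0,0]}' 75
python3 -m inch '{"dp":[[-6,0,0],[-12,0,0],[-16,0,0],[-20,0,0],[-20,0,0],[-20,0,0],[0,0,0],[0,0,0]],"yaw":[0,0,0,0,0,0,0,0]}' 87
python3 - <<'E'
from h import *
s=bot.capture('side');save('s10.png',s['color'],(180,200,300,350),4)
t=bot.capture('top')
for x in tins(t):print(x)
E
python3 go.py 664 19.2 264
```

```text
time_s: 30.13
position: [0.5823, 0.3178, 0.1674]
tcp_rot: [[-0.001, 0.998, -0.062], [-0.0, -0.062, -0.998], [-1.0, -0.001, 0.0]]
force: [0.3, 0.1, -1.1]
opening: 0.658
time_s: 30.55
position: [0.5827, 0.318, 0.1681]
tcp_rot: [[0.0, 0.998, -0.062], [0.0, -0.062, -0.998], [-1.0, 0.0, -0.0]]
force: [-0.1, 0.1, 1.0]
opening: 0.851
time_s: 31.22
position: [0.5836, 0.3183, 0.2645]
tcp_rot: [[0.005, 0.998, -0.062], [0.002, -0.062, -0.998], [-1.0, 0.004, -0.002]]
force: [-0.4, -0.3, -1.0]
opening: 0.997
(array([245.5, 171.2]), np.int32(175), array([664.2,  19.1,  30. ]))
(array([274.4, 224.6]), np.int32(187), array([478.5, -86. ,  30. ]))
at [582.  317.7 261.5] yang -3.53 shift [ -2.5 100.2 292.9]
```

View pics/s10.png

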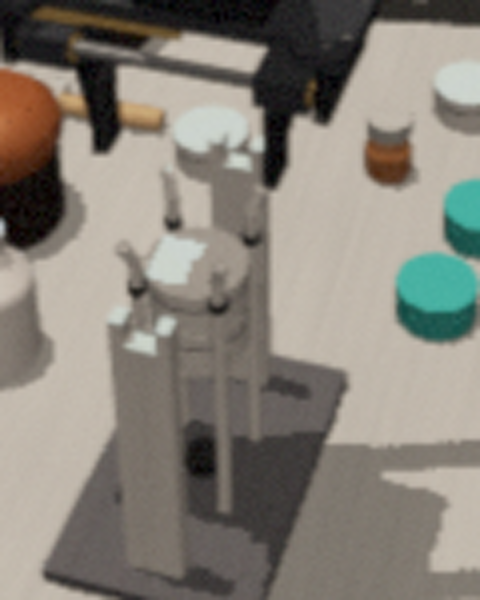

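```bash
python3 -m inch '{"dp":[[0,4,12],[0,8,24],[0,9.6,28],[0,9.6,28],[0,9.6,28],[0,9.6,28],[0,9.6,28],[0,9.6,28],[0,9.6,28],[0,9.6,28],[0,9.6,24],[0,3,9],[8,0,0],[8,0,0],[8,0,0],[8,0,0],[8,0,0],[8,0,0],[8,0,0],[8,0,0]],"yaw":[0,0,0,0,0,0,0,0,0,0,0,0,7,7,7,7,7,7,7,7]}'; python3 -m inch '{"dp":[[8,0,0],[8,0,0],[8,0,0],[8,0,0],[0,0,0],[0,0,0]],"yaw":[7,7,7,7,0,0]}';python3 - <<'E'
from h import *
w=bot.capture('wrist');save('w11.png',w['color'],None,1.5)
t=bot.capture('top')
for x in tins(t):print(x)
E
python3 go.py 664.1 19.1 16
```

```text
time_s: 32.98
position: [0.6647, 0.0196, 0.1965]
tcp_rot: [[-0.003, 0.502, -0.865], [0.001, -0.865, -0.502], [-1.0, -0.002, 0.002]]
force: [-0.4, 0.2, -0.2]
opening: 1.0
time_s: 33.48
position: [0.6647, 0.0195, 0.1647]
tcp_rot: [[-0.003, 0.046, -0.999], [0.001, -0.999, -0.046], [-1.0, -0.001, 0.003]]
force: [-0.2, -0.4, 0.8]
opening: 1.001
(array([151.1, 186.1]), np.int32(263), array([603. , 348.5,  30. ]))
(array([274.4, 224.5]), np.int32(186), array([478.6, -86.1,  30. ]))
at [665.7  19.4 166. ] yang -87.39 shift [150.    0.2   1.6]
```

View pics/w11.png

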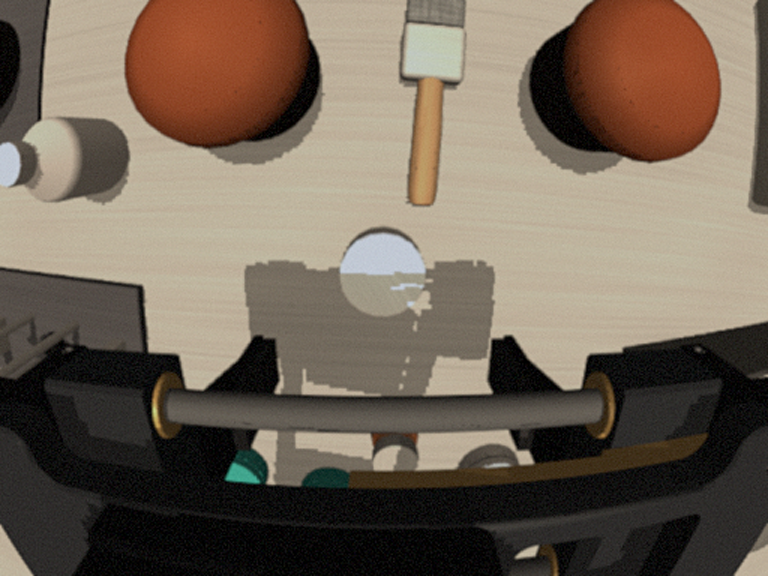

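```bash
python3 - <<'E'
from h import *
w=bot.capture('wrist');print(onz(w,383/1.5,272.5/1.5,.03,True))
E
python3 go.py 664.1 19.1 16
```

```text
[0.66785241 0.01914962 0.03      ]
at [665.9  19.3 166.3] yang -87.42 shift [150.3   0.2   1.9]
```

```bash
python3 -m inch '{"dp":[[8,0,0],[16,0,0],[20,0,0],[20,0,0],[20,0,0],[20,0,0],[18,0,0],[12,0,0],[8,0,0],[4,0,0],[2,0,0],[1,0,0],[0,0,0],[0,0,0]],"yaw":[0,0,0,0,0,0,0,0,0,0,0,0,0,0]}';python3 go.py 664.5 19.1 16
```

```text
time_s: 34.8
position: [0.6665, 0.0192, 0.0179]
tcp_rot: [[0.002, 0.043, -0.999], [-0.0, -0.999, -0.043], [-1.0, 0.0, -0.002]]
force: [0.3, -0.4, 0.2]
opening: 0.999
at [666.5  19.2  17.9] yang -87.53 shift [1.9 0.  2. ]
```

Grip, lift, and turn back.

```bash
python3 -m inch '{"dp":[[1.8,0,1],[0,0,0],[0,0,0]],"yaw":[0,0,0]}'; python3 -m inch '{"dp":[[0,0,0],[0,0,0],[0,0,0],[0,0,0],[0,0,0],[0,0,0],[0,0,0],[0,0,0]],"yaw":[0,0,0,0,0,0,0,0]}' 45
python3 -m inch '{"dp":[[-4,0,0],[-10,0,0],[-20,0,0],[-22,0,0],[-22,0,0],[-22,0,0],[-22,0,0],[-22,0,0],[-22,0,0],[-22,0,0],[-20,0,0],[-16,0,0],[-14,0,0],[-8,0,0],[-2,0,0],[0,0,0],[0,0,0]],"yaw":[0,0,0,-7,-7,-7,-7,-7,-7,-7,-7,-7,-7,-7,-7,0,0]}'
python3 - <<'E'
from h import *
w=bot.capture('wrist');save('w12.png',w['color'],None,1.5)
E
python3 go.py 582.8 317 264
```

```text
time_s: 35.05
position: [0.6647, 0.0192, 0.0154]
tcp_rot: [[0.0, 0.043, -0.999], [0.0, -0.999, -0.043], [-1.0, -0.0, -0.0]]
force: [1.1, 0.6, -0.3]
opening: 1.004
time_s: 35.72
position: [0.6647, 0.0193, 0.0151]
tcp_rot: [[-0.0, 0.043, -0.999], [0.0, -0.999, -0.043], [-1.0, -0.0, 0.0]]
force: [0.3, -0.1, -0.2]
opening: 0.658
time_s: 37.13
position: [0.6644, 0.0192, 0.2638]
tcp_rot: [[0.0, 0.998, -0.065], [-0.0, -0.065, -0.998], [-1.0, 0.0, 0.0]]
force: [0.4, 0.5, -0.7]
opening: 0.66
at [664.3  19.3 263.2] yang -3.71 shift [  -0.7 -100.6 -291.9]
```

View pics/w12.png

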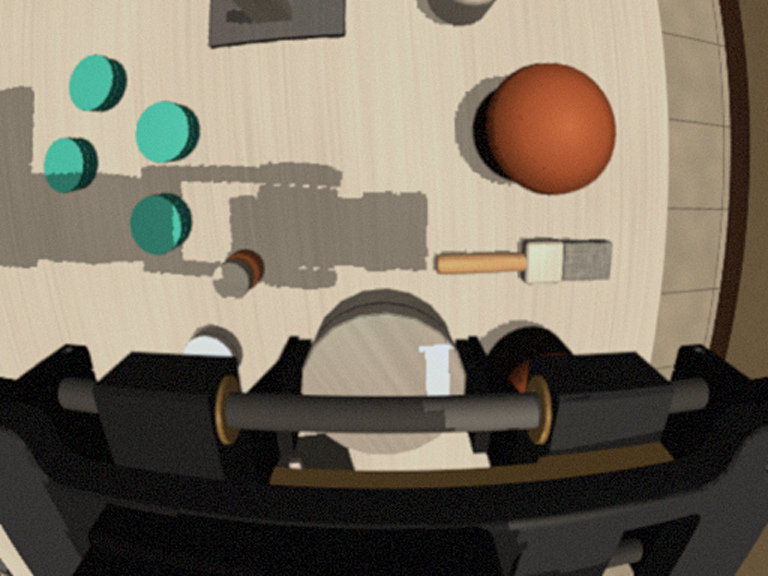

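```bash
python3 -m inch '{"dp":[[0,-4,-12],[0,-8,-24],[0,-9.6,-28],[0,-9.6,-28],[0,-9.6,-28],[0,-9.6,-28],[0,-9.6,-28],[0,-9.6,-28],[0,-9.6,-28],[0,-9.6,-28],[0,-8,-20],[0,-3.8,-8],[0,0,-4],[0,0,0],[0,0,0],[0,0,0]],"yaw":[0,0,0,0,0,0,0,0,0,0,0,0,0,0,0,0]}'; python3 go.py 582.8 317.2 264
```

```text
time_s: 38.52
position: [0.583, 0.3155, 0.2631]
tcp_rot: [[-0.0, 0.998, -0.064], [-0.001, -0.064, -0.998], [-1.0, 0.0, 0.001]]
force: [-0.4, -0.5, -1.7]
opening: 0.657
at [583.  315.5 263.1] yang -3.65 shift [-0.9 -0.3 -1.7]
```

```bash
python3 -m inch '{"dp":[[5,0,-1.5],[10,0,0],[14,0,0],[14,0,0],[10,0,0],[6,0,0],[3,0,0],[0,0,0],[0,0,0]],"yaw":[0,0,0,0,0,0,0,0,0]}'; python3 -m inch '{"dp":[[3,0,0],[3,0,0],[3,0,0],[3,0,0],[3,0,0],[3,0,0],[3,0,0],[3,0,0],[0,0,0],[0,0,0]],"yaw":[0,0,0,0,0,0,0,0,0,0]}';python3 go.py 582.8 317 166.5
```

```text
time_s: 39.27
position: [0.5828, 0.3184, 0.2014]
tcp_rot: [[0.001, 0.998, -0.062], [0.0, -0.062, -0.998], [-1.0, 0.001, -0.0]]
force: [0.9, -0.2, -0.1]
opening: 0.655
time_s: 40.1
position: [0.5821, 0.3181, 0.1765]
tcp_rot: [[-0.001, 0.998, -0.062], [-0.001, -0.062, -0.998], [-1.0, -0.001, 0.001]]
force: [0.2, 1.1, -0.2]
opening: 0.658
at [582.1 318.1 176.5] yang -3.54 shift [10.   0.8  1.1]
```

```bash
python3 -m inch '{"dp":[[3,0,0],[3,0,0],[3,0,0],[0.5,0,0],[0,0,0],[0,0,0]],"yaw":[0,0,0,0,0,0]}'; python3 -m inch '{"dp":[[0,0,0],[0,0,0],[0,0,0],[0,0,0],[0,0,0]],"yaw":[0,0,0,0,0]}' 75
python3 -m inch '{"dp":[[-6,0,0],[-12,0,0],[-16,0,0],[-20,0,0],[-20,0,0],[-20,0,0],[0,0,0],[0,0,0],[0,0,0]],"yaw":[0,0,0,0,0,0,0,0,0]}' 87
python3 - <<'E'
from h import *
s=bot.capture('side');save('s13.png',s['color'],(180,200,300,350),4)
t=bot.capture('top')
for x in tins(t):print(x)
print('jar',onz(t,250,210,.055))
E
python3 go.py 478.5 -86.2 263
```

```text
time_s: 40.6
position: [0.5821, 0.3182, 0.1671]
tcp_rot: [[-0.001, 0.998, -0.062], [-0.0, -0.062, -0.998], [-1.0, -0.001, 0.001]]
force: [0.5, -0.2, -0.6]
opening: 0.66
time_s: 41.02
position: [0.5824, 0.3184, 0.1677]
tcp_rot: [[-0.0, 0.998, -0.062], [0.0, -0.062, -0.998], [-1.0, -0.0, -0.0]]
force: [0.2, 0.5, 0.2]
opening: 0.848
time_s: 41.77
position: [0.582, 0.3182, 0.2616]
tcp_rot: [[-0.001, 0.998, -0.062], [-0.0, -0.062, -0.998], [-1.0, -0.001, 0.0]]
force: [-0.6, -0.9, -0.4]
opening: 1.0
(array([274.5, 224.6]), np.int32(184), array([478.4, -86.3,  30. ]))
jar [5.24933698e-01 3.24861981e-05 5.50000000e-02]
at [581.6 318.  260.3] yang -3.54 shift [ -2.1 -78.  409.8]
```

View pics/s13.png

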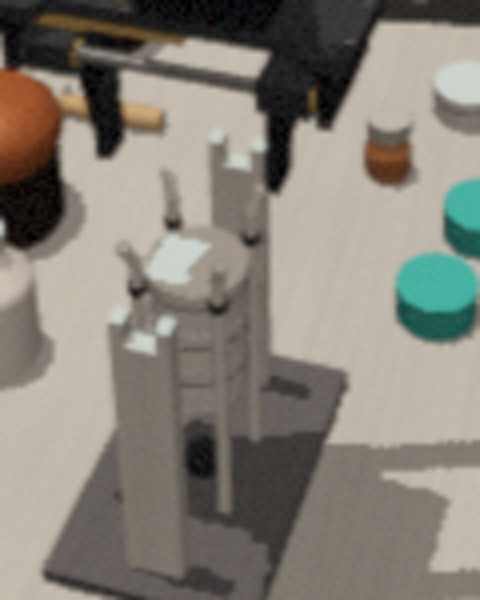

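```bash
python3 -m inch '{"dp":[[0,-2,12],[0,-4,24],[0,-4.5,28],[0,-4.5,28],[0,-4.5,28],[0,-4.5,28],[0,-4.5,28],[0,-4.5,28],[0,-4.5,28],[0,-4.5,28],[0,-4.5,28],[0,-4.5,28],[0,-4.5,28],[4,-4.5,28],[10,-4.5,28],[16,-4.5,28],[20,-4.5,28],[22,-4,20],[22,-1,12],[18,0,4]],"yaw":[0,0,0,0,0,0,0,0,0,0,0,0,0,0,0,0,0,0,0,0]}'; python3 -m inch '{"dp":[[14,0,0],[6,0,0],[3,0,0],[0,0,0],[0,0,0],[0,0,0]],"yaw":[0,0,0,0,0,0]}'
python3 - <<'E'
from h import *
w=bot.capture('wrist');save('w14.png',w['color'],None,1.5)
hsv=cv2.cvtColor(w['color'],cv2.COLOR_RGB2HSV)
m=(hsv[...,0]>100)&(hsv[...,0]<150)&(hsv[...,2]>90)&(hsv[...,1]>8)
for c,st in blobs(m,600,20000):print('w',c,st,(onz(w,*c,.03,True)*1000).round(1))
t=bot.capture('top')
for x in tins(t):print(x)
E
python3 go.py 478.5 -86.3 16
```

```text
time_s: 43.53
position: [0.472, -0.17, 0.1479]
tcp_rot: [[-0.002, 0.998, -0.064], [0.0, -0.064, -0.998], [-1.0, -0.002, -0.0]]
force: [-1.6, -0.5, 0.7]
opening: 1.002
time_s: 44.03
position: [0.4743, -0.1679, 0.1275]
tcp_rot: [[0.002, 0.998, -0.061], [-0.001, -0.061, -0.998], [-1.0, 0.002, 0.001]]
force: [0.0, 0.2, -0.1]
opening: 1.003
w [255.20105234 100.66906674] [ 221   67   69   68 3611] [478.2 -85.6  30. ]
(array([151.2, 186. ]), np.int32(262), array([603.2, 348.2,  30. ]))
(array([274.8, 224.7]), np.int32(195), array([478. , -87.3,  30. ]))
at [ 474.3 -167.9  127.5] yang -3.5 shift [111.4  -1.  -81.8]
```

View pics/w14.png

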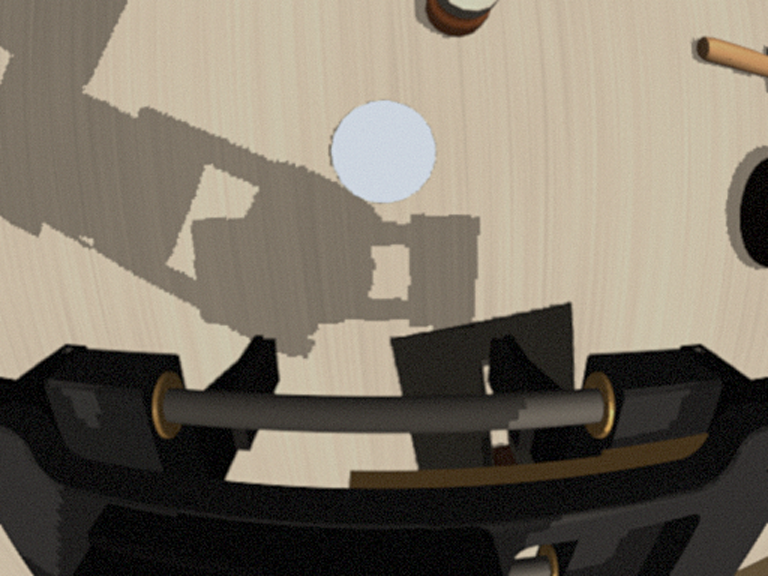

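```bash
python3 -m inch '{"dp":[[0,0,-15],[0,-1,-20],[0,0,-20],[0,0,-18],[4,0,-9],[12,0,0],[18,0,0],[18,0,0],[18,0,0],[18,0,0],[12,0,0],[6,0,0],[3,0,0],[1.5,0,0],[0,0,0],[0,0,0]],"yaw":[0,0,0,0,0,0,0,0,0,0,0,0,0,0,0,0]}';python3 go.py 478.3 -86.3 16
python3 -m inch '{"dp":[[0,0,0],[0,0,0],[0,0,0],[0,0,0],[0,0,0],[0,0,0],[0,0,0],[0,0,0]],"yaw":[0,0,0,0,0,0,0,0]}' 45;python3 go.py 582.8 317 263
```

```text
time_s: 45.47
position: [0.4783, -0.0862, 0.0167]
tcp_rot: [[0.001, 0.998, -0.062], [-0.001, -0.062, -0.998], [-1.0, 0.001, 0.0]]
force: [0.4, 0.4, -0.0]
opening: 1.003
at [478.3 -86.2  16.7] yang -3.53 shift [0.7 0.  0.1]
time_s: 46.13
position: [0.4782, -0.0861, 0.0163]
tcp_rot: [[0.001, 0.998, -0.062], [-0.0, -0.062, -0.998], [-1.0, 0.001, 0.0]]
force: [0.4, 0.7, 2.3]
opening: 0.656
at [478.2 -86.1  16.3] yang -3.54 shift [-246.7   79.8 -408.7]
```

```bash
python3 -m inch '{"dp":[[-4,0,0],[-10,0,0],[-20,0,0],[-24,0,0],[-24,0,0],[-24,0,0],[-24,0,-6],[-24,2,-12],[-24,5,-20],[-24,5,-26],[-24,5,-28],[-14,5,-28],[-7,5,-28],[0,5,-28],[0,5,-28],[0,5,-28],[0,5,-28],[0,5,-28],[0,5,-28],[0,5,-28]],"yaw":[0,0,0,0,0,0,0,0,0,0,0,0,0,0,0,0,0,0,0,0]}'
python3 -m inch '{"dp":[[0,5,-26],[0,5,-20],[0,5,-12],[0,3,-6],[0,0,0],[0,0,0],[0,0,0]],"yaw":[0,0,0,0,0,0,0]}'
python3 go.py 582.8 317.2 263
```

```text
time_s: 47.8
position: [0.5599, 0.2547, 0.2634]
tcp_rot: [[-0.002, 0.998, -0.061], [-0.001, -0.061, -0.998], [-1.0, -0.002, 0.001]]
force: [0.9, -0.6, -0.1]
opening: 0.661
time_s: 48.38
position: [0.5822, 0.3152, 0.2631]
tcp_rot: [[-0.001, 0.998, -0.062], [-0.001, -0.062, -0.998], [-1.0, -0.001, 0.001]]
force: [1.2, 0.5, -1.9]
opening: 0.662
at [582.2 315.2 263.1] yang -3.58 shift [ 0.1  0.5 -2. ]
```

```bash
python3 -m inch '{"dp":[[5,0.5,-1.5],[10,0,0],[14,0,0],[14,0,0],[10,0,0],[6,0,0],[3,0,0],[0,0,0],[0,0,0]],"yaw":[0,0,0,0,0,0,0,0,0]}'; python3 -m inch '{"dp":[[3,0,0],[3,0,0],[3,0,0],[3,0,0],[3,0,0],[3,0,0],[3,0,0],[3,0,0],[3,0,0],[3,0,0],[0,0,0],[0,0,0],[0,0,0]],"yaw":[0,0,0,0,0,0,0,0,0,0,0,0,0]}';python3 go.py 582.8 317 167
```

```text
time_s: 49.13
position: [0.5838, 0.3178, 0.2014]
tcp_rot: [[0.001, 0.998, -0.062], [0.0, -0.062, -0.998], [-1.0, 0.001, -0.0]]
force: [0.4, -0.4, -2.0]
opening: 0.659
time_s: 50.22
position: [0.5825, 0.3174, 0.1704]
tcp_rot: [[-0.002, 0.998, -0.062], [-0.001, -0.062, -0.998], [-1.0, -0.002, 0.001]]
force: [-0.1, -0.1, 0.4]
opening: 0.659
at [582.5 317.4 170.4] yang -3.54 shift [3.4 0.3 0.4]
```

```bash
python3 -m inch '{"dp":[[2,0,0],[1.4,0,0],[0,0,0],[0,0,0],[0,0,0]],"yaw":[0,0,0,0,0]}';  python3 -m inch '{"dp":[[0,0,0],[0,0,0],[0,0,0],[0,0,0],[0,0,0]],"yaw":[0,0,0,0,0]}' 75
python3 -m inch '{"dp":[[-6,0,0],[-12,0,0],[-16,0,0],[-20,0,0],[-20,0,0],[-20,0,0],[0,0,0],[0,0,0],[0,0,0]],"yaw":[0,0,0,0,0,0,0,0,0]}' 87
python3 - <<'E'
from h import *
s=bot.capture('side');save('s15.png',s['color'],(180,230,290,350),6)
w=bot.capture('wrist');save('w15.png',w['color'],(190,140,320,250),6)
for z in(.17,.175,.18,.185,.19):
    print(z,circ(w,(.5828,.3169),.029,z,True,6,(190,140)),circ(s,(.5828,.3169),.029,z,False,6,(180,230)))
t=bot.capture('top');
for x in tins(t):print(x)
save('t15.png',t['color'],None,1.5)
E
```

```text
time_s: 50.63
position: [0.5827, 0.3175, 0.1673]
tcp_rot: [[-0.002, 0.998, -0.062], [-0.001, -0.062, -0.998], [-1.0, -0.002, 0.001]]
force: [-1.3, -0.4, 0.3]
opening: 0.662
time_s: 51.05
position: [0.5835, 0.3179, 0.1677]
tcp_rot: [[0.0, 0.998, -0.062], [0.0, -0.062, -0.998], [-1.0, 0.0, -0.0]]
force: [0.2, -0.0, -0.4]
opening: 0.851
time_s: 51.8
position: [0.583, 0.3176, 0.2617]
tcp_rot: [[-0.001, 0.998, -0.062], [-0.0, -0.062, -0.998], [-1.0, -0.001, 0.0]]
force: [-1.1, 0.0, -0.1]
opening: 1.007
0.17 [[202.0, 160.3, 607.5, 545.1]] [[214.8, 175.0, 368.8, 282.1]]
0.175 [[198.3, 168.0, 611.5, 559.3]] [[214.1, 165.3, 368.6, 272.3]]
0.18 [[194.5, 176.1, 615.6, 574.0]] [[213.5, 155.6, 368.4, 262.3]]
0.185 [[190.5, 184.5, 619.9, 589.2]] [[212.8, 145.8, 368.1, 252.3]]
0.19 [[186.3, 193.2, 624.3, 605.0]] [[212.1, 135.9, 367.9, 242.2]]
```

View pics/s15.png

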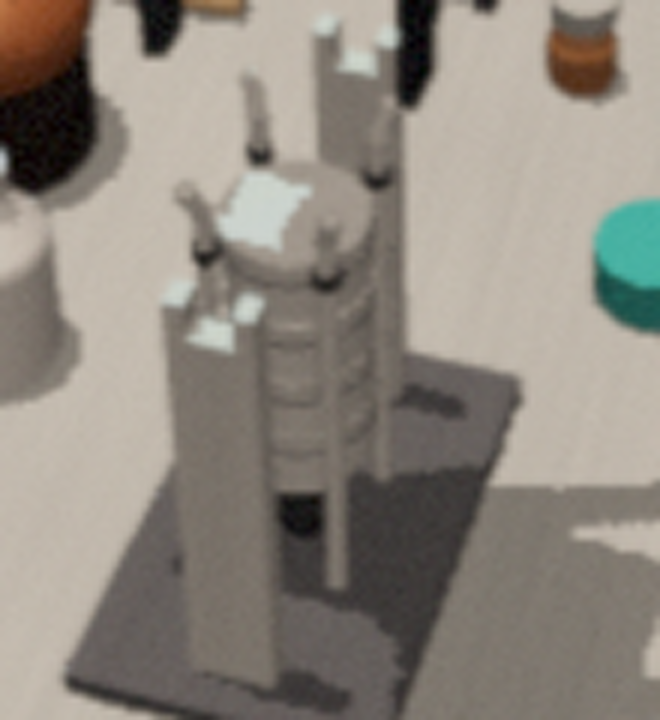

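View pics/w15.png

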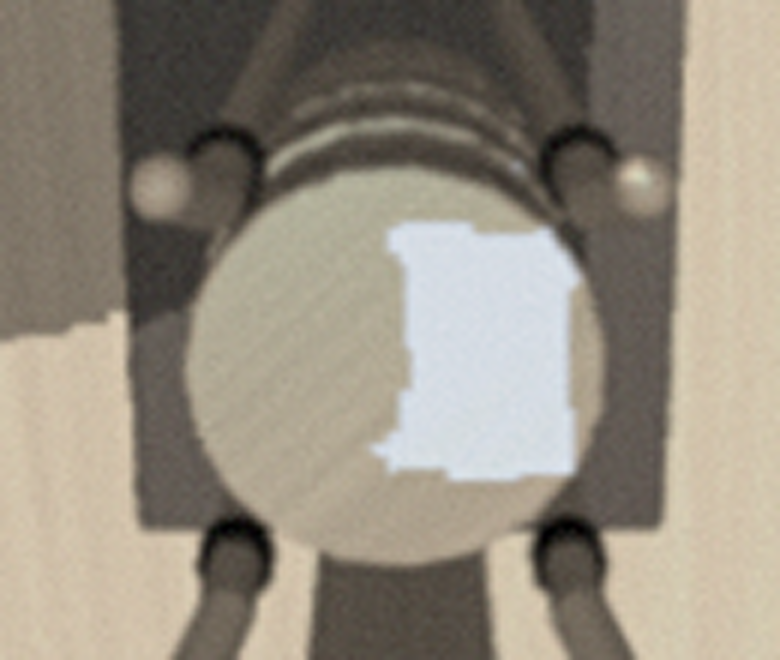

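View pics/t15.png

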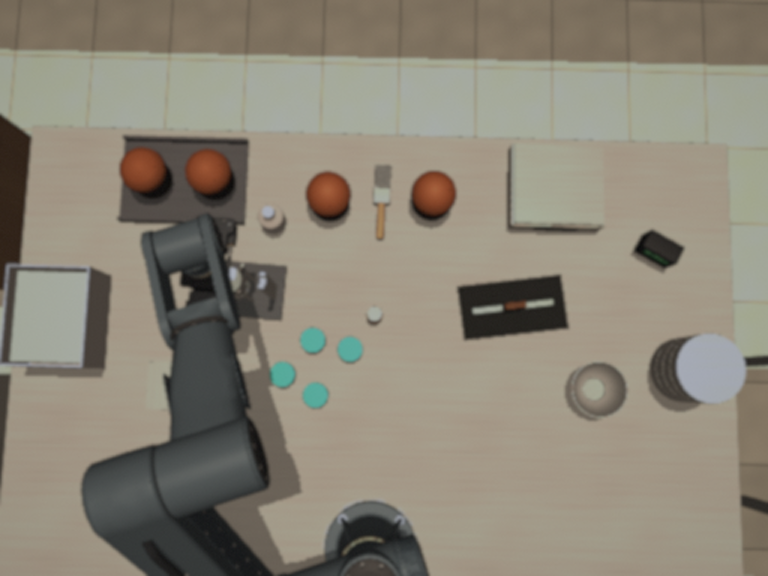

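```bash
python3 -m inch '{"dp":[[0,0.3,12],[0,0.5,20],[0,0.7,28],[0,0.7,28],[0,0.7,28],[0,0.7,28],[0,0.7,28],[0,0.7,28],[0,0.7,28],[0,0.7,28],[0,0.7,28],[0,0.7,28],[0,0.7,28],[0,0.7,28],[0,0.7,28],[0,0.7,28],[0,0.7,28],[0,0.7,28],[0,0.7,28],[0,0.7,28]],"yaw":[0,0,0,0,0,0,0,0,0,0,0,0,0,0,0,0,0,0,0,0]}'
python3 -m inch '{"dp":[[0,0.7,28],[4,0.7,28],[10,0.7,24],[16,0,16],[16,0,8],[16,0,2],[10,0,0],[4,0,0],[0,0,0],[0,0,0],[0,0,0]],"yaw":[0,0,0,-2,-3,-3,-3,-0.6,0,0,0]}'
python3 go.py 558.5 -324.6 187
python3 - <<'E'
from h import *
w=bot.capture('wrist');save('w16.png',w['color'],(150,30,350,280),3)
E
```

```text
time_s: 53.62
position: [0.5625, -0.2198, 0.261]
tcp_rot: [[-0.002, 0.998, -0.062], [0.001, -0.062, -0.998], [-1.0, -0.002, -0.0]]
force: [0.6, -0.1, 0.2]
opening: 1.001
time_s: 54.53
position: [0.5601, -0.3242, 0.1866]
tcp_rot: [[0.001, 0.99, 0.14], [-0.001, 0.14, -0.99], [-1.0, 0.001, 0.001]]
force: [1.2, 0.6, -0.1]
opening: 0.999
at [ 560.1 -324.2  186.6] yang 8.03 shift [-0.4 -1.6  0.1]
```

View pics/w16.png

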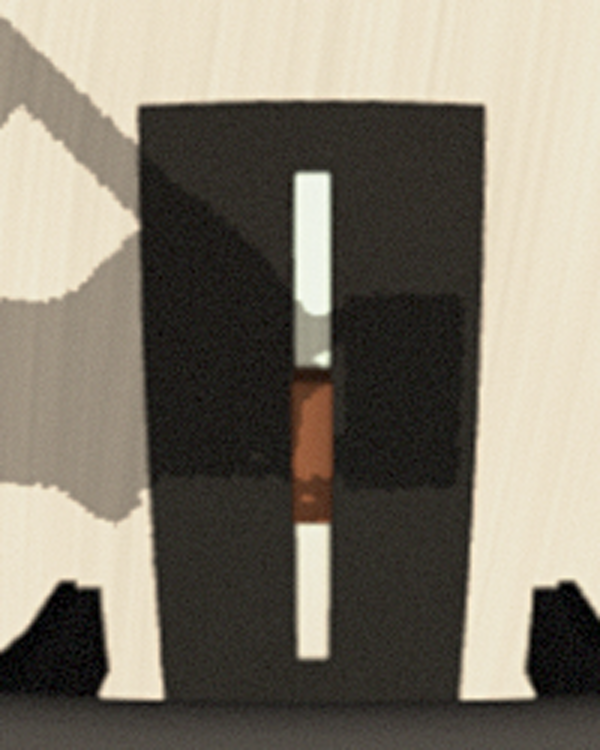

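Run:
```python
from h import *
w=bot.capture('wrist');s=bot.read_state();R=s['tcp_rot'];p=s['position']
P=[]
for x,y in[(313,171),(313.5,660)]:
    q=onz(w,150+(x+.5)/3-.5,30+(y+.5)/3-.5,.013,True);P.append(q);print((q*1000).round(1),(R.T@(q-p)*1000).round(1))
print(np.linalg.norm(P[0]-P[1]));m=(P[0]+P[1])/2;print('mid',m,(R.T@(m-p)*1000).round(1));d=P[0]-P[1];print(np.degrees(np.arctan2(d[1],d[0]))-90)
for x,y in[(313,522)]:
    q=onz(w,150+(x+.5)/3-.5,30+(y+.5)/3-.5,.049,True);print('grip near end',(R.T@(q-p)*1000).round(1))
```

```text
[ 544.1 -226.9   13. ] [173.7  -2.6 -98.8]
[ 571.  -416.9   13. ] [174.   -2.6  93.1]
0.19188534560480788
mid [ 0.55753078 -0.32192242  0.013     ] [173.8  -2.6  -2.9]
8.070438899233025
grip near end [137.9  -2.5  20.5]
```

```bash
python3 -m inch '{"dp":[[6,-2.2,-2.9],[14,0,0],[20,0,0],[20,0,0],[20,0,0],[20,0,0],[20,0,0],[16,0,0],[10,0,0],[6,0,0],[4,0,0],[1.5,0,0],[0,0,0],[0,0,0]],"yaw":[0,0,0,0,0,0,0,0,0,0,0,0,0,0]}';python3 go.py 557.5 -321.9 27.5
```

```text
time_s: 55.8
position: [0.5577, -0.3218, 0.0291]
tcp_rot: [[0.001, 0.99, 0.14], [-0.001, 0.14, -0.99], [-1.0, 0.001, 0.001]]
force: [-0.5, 0.2, -0.1]
opening: 1.0
at [ 557.7 -321.8   29.1] yang 8.07 shift [ 1.6 -0.2  0.1]
```

```bash
python3 -m inch '{"dp":[[1,0,0],[0,0,0],[0,0,0],[0,0,0],[0,0,0],[0,0,0],[0,0,0],[0,0,0],[0,0,0],[0,0,0],[0,0,0],[0,0,0],[0,0,0],[0,0,0],[0,0,0],[0,0,0],[0,0,0]],"yaw":[0,0,0,0,0,0,0,0,0,0,0,0,0,0,0,0,0]}' 5
python3 -m inch '{"dp":[[-4,0,0],[-10,0,0],[-20,0,0],[-24,0,0],[-24,0,0],[-24,0,0],[-24,0,0],[-24,0,0],[-24,0,0],[-24,0,0],[-24,0,0],[-20,0,0],[-12,0,0],[-6,0,0],[-3,0,0],[0,0,0],[0,0,0]],"yaw":[0,0,0,0,0,0,3,3,3,2.6,0,0,0,0,0,0,0]}'
python3 go.py 582.8 316.9 295
```

```text
time_s: 57.22
position: [0.5575, -0.3215, 0.0273]
tcp_rot: [[0.001, 0.99, 0.14], [-0.0, 0.14, -0.99], [-1.0, 0.001, 0.0]]
force: [1.0, 0.4, -0.9]
opening: 0.156
time_s: 58.63
position: [0.5565, -0.3209, 0.2932]
tcp_rot: [[-0.002, 0.998, -0.062], [0.001, -0.062, -0.998], [-1.0, -0.002, -0.001]]
force: [0.2, -0.9, -3.1]
opening: 0.155
at [ 556.5 -320.9  293.2] yang -3.54 shift [  -0.9  -13.1 -638.2]
```

```bash
python3 -m inch '{"dp":[[0,-0.3,-12],[0,-0.5,-20],[0,-0.6,-27],[0,-0.6,-27],[0,-0.6,-27],[0,-0.6,-27],[0,-0.6,-27],[0,-0.6,-27],[0,-0.6,-27],[0,-0.6,-27],[0,-0.6,-27],[0,-0.6,-27],[0,-0.6,-27],[0,-0.6,-27],[0,-0.6,-27],[0,-0.6,-27],[0,-0.6,-27],[0,-0.6,-27],[0,-0.6,-27],[0,-0.6,-27]],"yaw":[0,0,0,0,0,0,0,0,0,0,0,0,0,0,0,0,0,0,0,0]}'
python3 -m inch '{"dp":[[0,-0.6,-27],[0,-0.6,-27],[0,-0.2,-24],[0,0,-20],[0,0,-12],[0,0,-8],[0,0,-2],[0,0,0],[0,0,0],[0,0,0],[0,0,0],[0,0,0]],"yaw":[0,0,0,0,0,0,0,0,0,0,0,0]}'
python3 go.py 582.8 316.9 240
python3 - <<'E'
from h import *
w=bot.capture('wrist');save('w17.png',w['color'],(150,20,370,320),2.6)
s=bot.read_state();p=s['position'];R=s['tcp_rot'];print(p)
a=np.radians(-3.5);D=np.array([582.8,316.9]);Rd=np.array([[np.cos(a),-np.sin(a)],[np.sin(a),np.cos(a)]])
# predict where the far notch cheeks (local x +-13, y 77, z 208) and notch floor edges appear in crop
for l in[(-17,77,208),(-9,77,208),(9,77,208),(17,77,208),(-9,71,192),(9,71,192)]:
    q=Rd@np.array(l[:2])+D;u=proj(w,(q[0]/1e3,q[1]/1e3,l[2]/1e3),True);print(l,((u-[150,20]+.5)*2.6-.5).round(1))
E
```

```text
time_s: 60.3
position: [0.5761, 0.1983, 0.2931]
tcp_rot: [[-0.003, 0.998, -0.061], [-0.0, -0.061, -0.998], [-1.0, -0.003, 0.0]]
force: [0.1, -0.6, -2.4]
opening: 0.159
time_s: 61.3
position: [0.5837, 0.3153, 0.2944]
tcp_rot: [[0.0, 0.998, -0.063], [-0.0, -0.063, -0.998], [-1.0, 0.0, 0.0]]
force: [-0.1, -0.3, -2.4]
opening: 0.158
at [583.7 315.3 294.4] yang -3.61 shift [54.4 -1.  -1.5]
[0.58372856 0.31548758 0.29443229]
(-17, 77, 208) [218.3 223.7]
(-9, 77, 208) [244.7 223.3]
(9, 77, 208) [304.3 223.3]
(17, 77, 208) [330.7 223.5]
(-9, 71, 192) [246.7 241.4]
(9, 71, 192) [302.3 241.3]
```

View pics/w17.png

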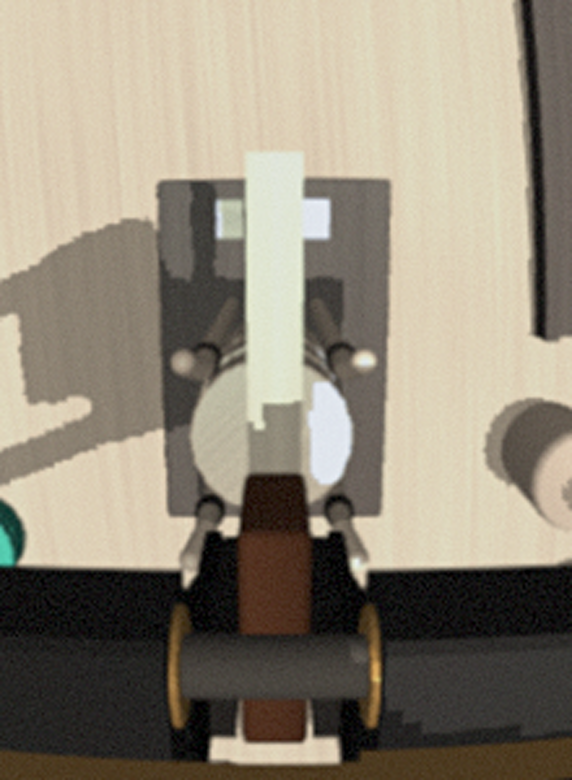

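```bash
python3 - <<'E'
from h import *
w=bot.capture('wrist');s=bot.read_state();R=s['tcp_rot'];p=s['position']
for x in(246,303.5):
    q=onz(w,150+(x+.5)/2.6-.5,20+(152.5)/2.6-.5,p[2]-.0143,True);print((R.T@(q-p)*1000).round(1))
E
python3 -m inch '{"dp":[[6,-1.2,-2],[12,0,0],[14,0,0],[12,0,0],[8,0,0],[4,0,0],[0,0,0],[0,0,0],[0,0,0]],"yaw":[0,0,0,0,0,0,0,0,0]}'
python3 go.py 582.4 317.5 216.3
python3 - <<'E'
from h import *
w=bot.capture('wrist');save('w18.png',w['color'],(150,20,370,320),2.6)
E
```

```text
[ 14.3  -7.1 -94. ]
[ 14.3   4.9 -94. ]
time_s: 62.15
position: [0.5831, 0.3185, 0.2391]
tcp_rot: [[0.002, 0.998, -0.062], [0.001, -0.062, -0.998], [-1.0, 0.002, -0.001]]
force: [-0.3, -0.3, -2.9]
opening: 0.156
at [583.1 318.5 239.1] yang -3.54 shift [22.7 -0.6  1. ]
```

View pics/w18.png

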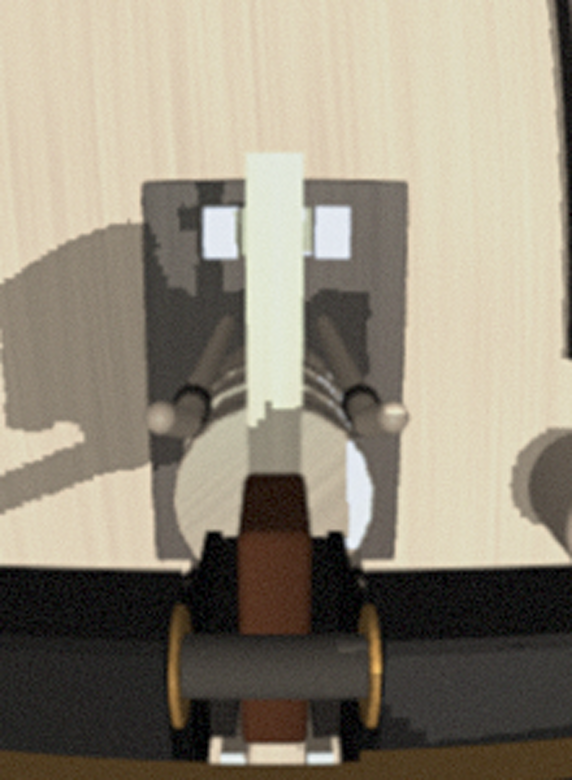

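```bash
python3 -m inch '{"dp":[[5,0,0],[6,0,0],[5,0,0],[3,0,0],[1,0,0],[0,0,0],[0,0,0],[0,0,0]],"yaw":[0,0,0,0,0,0,0,0]}'; python3 go.py 582.4 317.5 216.3;python3 -m inch '{"dp":[[1,0,0],[0.5,0,0],[0,0,0],[0,0,0]],"yaw":[0,0,0,0]}'; python3 go.py 582.4 317.5 216.3
python3 - <<'E'
from h import *
w=bot.capture('wrist');save('w19.png',w['color'],(150,20,370,320),2.6)
s=bot.capture('side');save('s19.png',s['color'],(180,200,300,350),4)
E
```

```text
time_s: 62.87
position: [0.5827, 0.3183, 0.2185]
tcp_rot: [[0.001, 0.998, -0.062], [0.0, -0.062, -0.998], [-1.0, 0.001, -0.0]]
force: [1.0, -0.2, -2.3]
opening: 0.159
at [582.7 318.3 218.5] yang -3.54 shift [ 2.2 -0.3  0.8]
time_s: 63.2
position: [0.5825, 0.3183, 0.2168]
tcp_rot: [[0.0, 0.998, -0.062], [0.0, -0.062, -0.998], [-1.0, 0.0, -0.0]]
force: [0.1, 0.2, -2.4]
opening: 0.159
at [582.5 318.3 216.8] yang -3.53 shift [ 0.5 -0.   0.8]
```

View pics/w19.png

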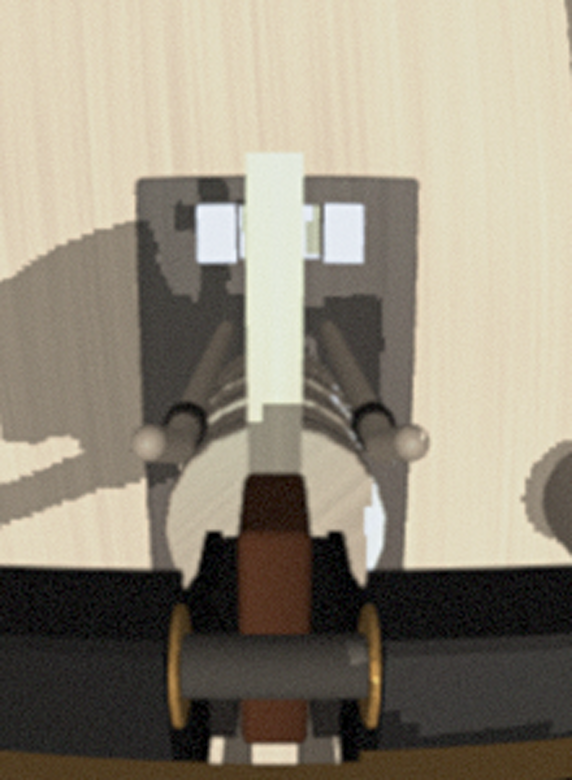

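View pics/s19.png

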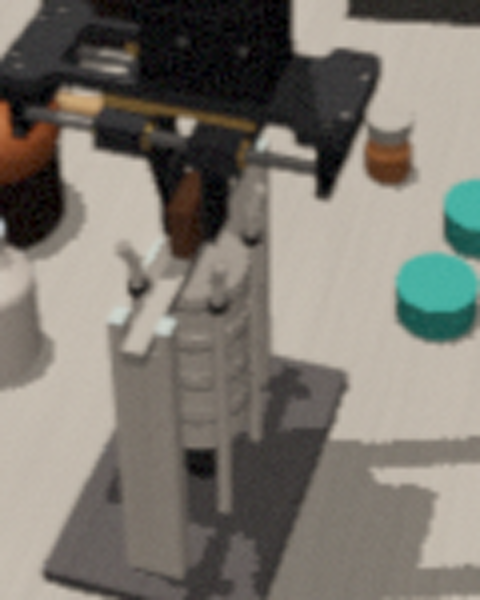

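```bash
python3 -m inch '{"dp":[[0,1,-0.6],[0.5,0,0],[0.5,0,0],[0,0,0],[0,0,0]],"yaw":[0,0,0,0,0]}'; python3 -m inch '{"dp":[[0.6,0,0],[0,0,0],[0,0,0]],"yaw":[0,0,0]}'
```

```text
time_s: 63.72
position: [0.5838, 0.3189, 0.2163]
tcp_rot: [[0.001, 0.998, -0.062], [0.0, -0.062, -0.998], [-1.0, 0.001, -0.0]]
force: [0.3, 0.6, 0.1]
opening: 0.159
time_s: 63.97
position: [0.5838, 0.3189, 0.2163]
tcp_rot: [[0.001, 0.998, -0.062], [0.0, -0.062, -0.998], [-1.0, 0.001, -0.001]]
force: [-2.5, -0.9, 5.8]
opening: 0.158
```

```bash
python3 -m inch '{"dp":[[-0.6,0,0],[0,0,0]],"yaw":[0,0]}'; python3 -m inch '{"dp":[[0,0,0],[0,0,0],[0,0,0],[0,0,0],[0,0,0],[0,0,0]],"yaw":[0,0,0,0,0,0]}' 50
python3 -m inch '{"dp":[[-3,0,0],[-8,0,0],[-14,0,0],[-16,0,0],[-16,0,0],[-16,0,0],[-12,0,0],[0,0,0],[0,0,0],[0,0,0]],"yaw":[0,0,0,0,0,0,0,0,0,0]}'
python3 - <<'E'
from h import *
w=bot.capture('wrist');save('w20.png',w['color'],(150,20,370,320),2.6)
s=bot.capture('side');save('s20.png',s['color'],(180,200,300,350),4)
E
```

```text
time_s: 64.13
position: [0.5838, 0.3189, 0.2163]
tcp_rot: [[0.001, 0.998, -0.062], [0.0, -0.062, -0.998], [-1.0, 0.001, -0.0]]
force: [-0.3, 0.2, 3.7]
opening: 0.157
time_s: 64.63
position: [0.5834, 0.3188, 0.2154]
tcp_rot: [[-0.0, 0.998, -0.062], [-0.0, -0.062, -0.998], [-1.0, -0.0, 0.0]]
force: [-0.2, -0.0, 0.5]
opening: 0.518
time_s: 65.47
position: [0.583, 0.3186, 0.3003]
tcp_rot: [[-0.001, 0.998, -0.062], [-0.0, -0.062, -0.998], [-1.0, -0.001, 0.0]]
force: [-0.2, 0.2, 0.2]
opening: 0.573
```

View pics/w20.png

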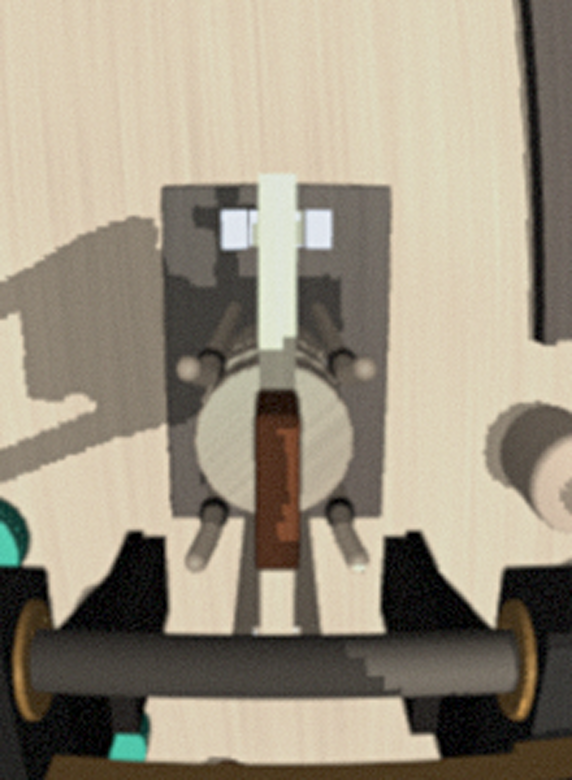

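View pics/s20.png

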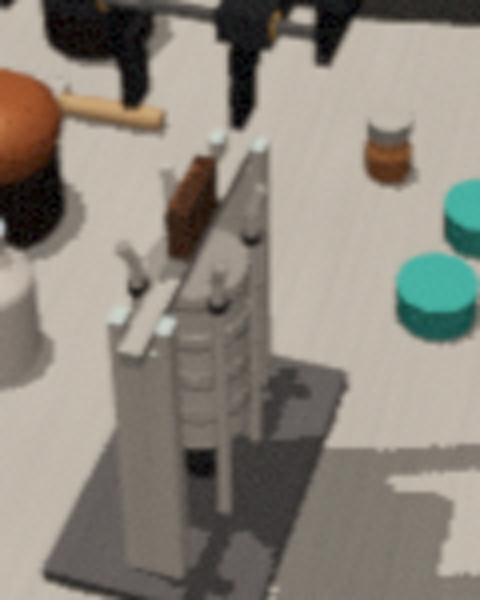

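```bash
python3 - <<'E'
from h import *
w=bot.capture('wrist')
f=lambda x,y,z:onz(w,150+(x+.5)/2.6-.5,20+(y+.5)/2.6-.5,z,True)*1000
a=np.radians(-3.5);Rd=np.array([[np.cos(a),-np.sin(a)],[np.sin(a),np.cos(a)]])
D=np.array([582.5,317.5])
for n,x,y,z in[('barend',277,174,.202),('bar',278,300,.202),('ckL',235,229,.208),('ckR',319,229,.208),('griptop near',278,568,.238),('baseL',163,186,.012),('baseR',390,186,.012)]:
    q=f(x,y,z);print(n,q.round(1),(Rd.T@(q[:2]-D)).round(1))
E
python3 -m inch '{"dp":[[0,-4,12],[0,-6,20],[0,-8,24],[0,-8,24],[0,-8,24],[0,-8,24],[0,-8,24],[0,-8,24],[0,-8,24],[0,-8,24],[0,-8,24],[0,-8,24],[0,-6,16],[0,-3,8],[0,0,0],[0,0,0],[0,0,0],[0,0,0]],"yaw":[0,0,0,0,0,0,0,0,0,0,0,0,0,0,0,0,0,0]}'
python3 - <<'E'
from h import *
t=bot.capture('top');save('t21.png',t['color'],(115,160,200,225),9);save('t21f.png',t['color'],None,1.5)
s=bot.capture('side');save('s21.png',s['color'],(185,220,285,330),6)
E
```

```text
barend [588.  412.6 202. ] [-0.3 95.2]
bar [585.9 372.1 202. ] [ 0.1 54.7]
ckL [574.  395.9 208. ] [-13.3  77.7]
ckR [599.9 394.3 208. ] [12.7 77.7]
griptop near [581.2 295.6 238. ] [  0.1 -21.9]
baseL [524.8 421.5  12. ] [-63.9 100.2]
baseR [651.7 413.7  12. ] [ 63.2 100.3]
time_s: 67.12
position: [0.4668, 0.0303, 0.3007]
tcp_rot: [[0.0, 0.998, -0.06], [0.0, -0.06, -0.998], [-1.0, 0.0, -0.0]]
force: [0.2, -0.2, 0.6]
opening: 0.574
```

View pics/t21.png

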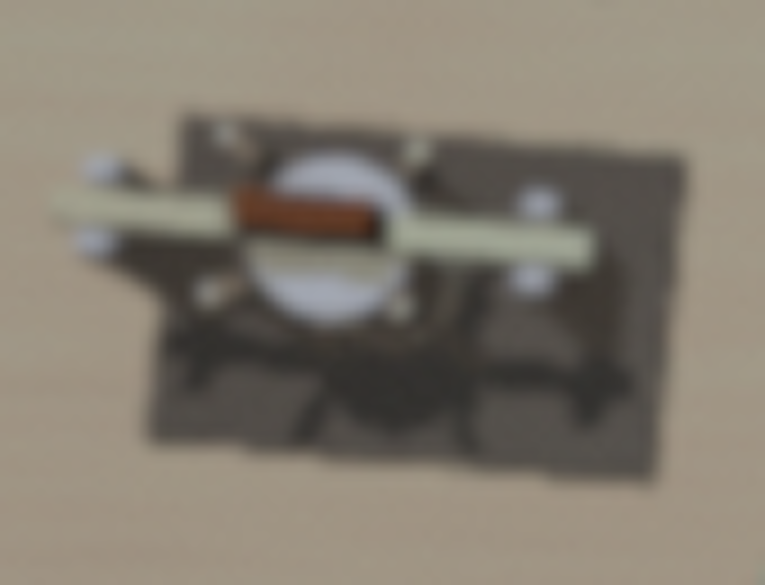

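View pics/t21f.png

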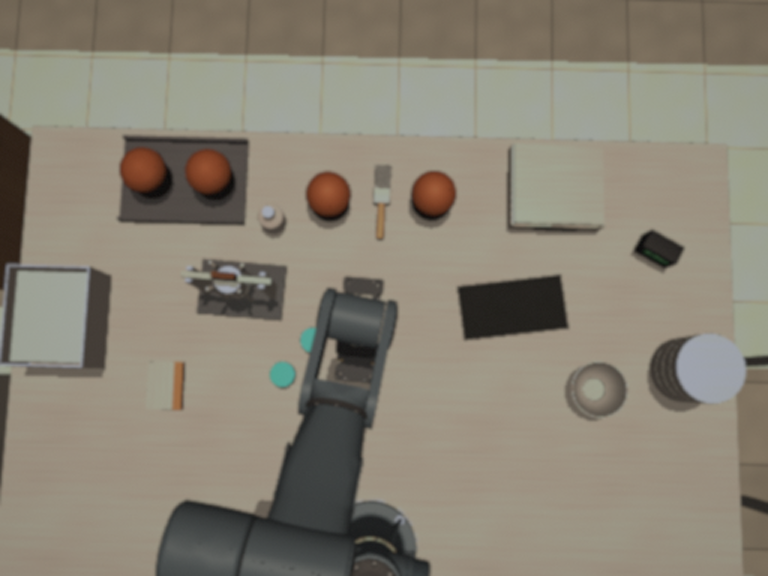

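View pics/s21.png

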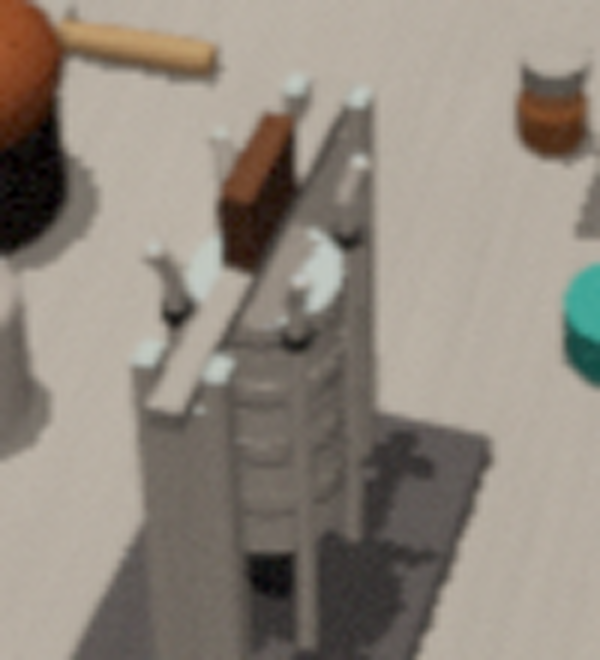

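Run:
```python
from h import *
s=bot.capture('side');t=bot.capture('top')
o=(185,220)
for z in(.176,.18,.184):print(z,circ(s,(.5825,.3173),.029,z,False,6,o))
a=np.radians(-3.5)
for c in[(23.8,28.4),(23.8,-28.4),(-23.8,28.4),(-23.8,-28.4)]:
    x=582.5+c[0]*np.cos(a)-c[1]*np.sin(a);y=317.3+c[0]*np.sin(a)+c[1]*np.cos(a)
    print(((proj(s,(x/1e3,y/1e3,.18))-o+.5)*6-.5).round(1))
save('s22.png',s['color'],(210,252,248,280),20)
f=lambda x,y,z:onz(t,115+(x+.5)/9-.5,160+(y+.5)/9-.5,z)[:2]*1000
A=f(54,206,.202);B=f(596,247,.202);print(A,B,(A+B)/2)
print('lid c',f(330,238,.18))
```

```text
0.176 [[184.4, 224.2, 339.0, 331.2]]
0.18 [[183.9, 216.4, 338.8, 323.2]]
0.184 [[183.4, 208.5, 338.7, 315.2]]
[174.  306.4]
[229.  207.5]
[296.1 333.1]
[345.8 231.8]
[588.47507574 410.68870502] [578.66025398 220.29202276] [583.56766486 315.49036389]
lid c [582.57449528 317.95309848]
```

View pics/s22.png

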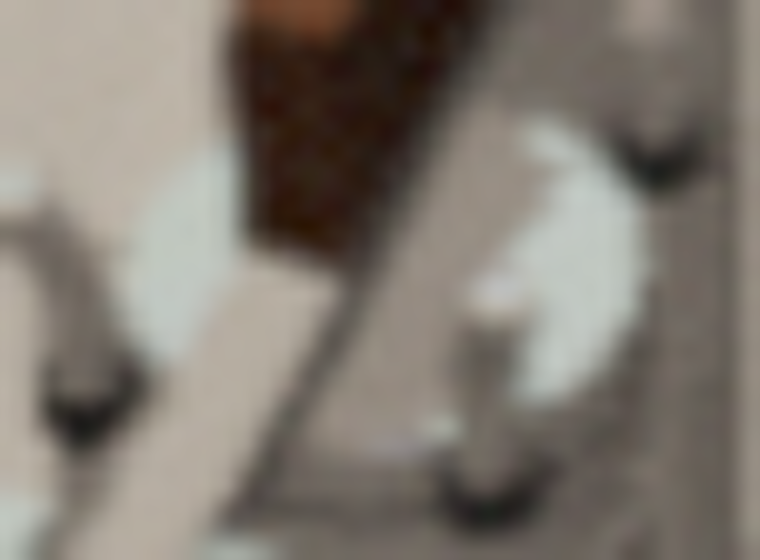

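Run:
```python
from h import *
s=bot.capture('side');a=np.radians(-3.5);o=(180,230)
def pr(l):
    x=582.5+l[0]*np.cos(a)-l[1]*np.sin(a);y=317.3+l[0]*np.sin(a)+l[1]*np.cos(a)
    return ((proj(s,(x/1e3,y/1e3,l[2]/1e3))-o+.5)*6-.5).round(1)
for n,l,ob in[('ck',(13,77,208),(180,294)),('ck',(-13,77,208),(250,300)),('ck',(13,-77,208),(328,24)),('ck',(-13,-77,208),(388,40)),('base',(-65,-100,12),(520,383)),('base',(65,100,12),(68,680))]:
    p=pr(l);print(n,p,ob,(np.array(ob)-p).round(1))
```

```text
ck [176.2 288.2] (180, 294) [3.8 5.8]
ck [246.8 304. ] (250, 300) [ 3.2 -4. ]
ck [325.6  20.5] (328, 24) [2.4 3.5]
ck [388.   32.7] (388, 40) [0.  7.3]
base [521.8 371.1] (520, 383) [-1.8 11.9]
base [ 57.7 668.8] (68, 680) [10.3 11.2]
```

Run:
```python
from rig import bot
print(bot.read_state()['time_s'],bot.hand_in())
```

```text
the job is handed in; nothing more can be done
67.3667 None
```

The job is done and handed in at about 67 s of the 210 s allowed. The four pale tins are stacked in the dispenser and the keeper bar is back across both notches.

**What I did**
- I lifted the keeper bar off and laid it upright on the mat.
- I took the four tins from the counter one by one, leaving the four turquoise look-alikes alone. Each tin was pushed down until its lid was near the collars.
- I laid the bar back across both notches, grip up, and drew the arm clear before handing in.

**What the last checks showed**
- **Top lid height:** the gripper's height at release puts it at about 181 mm, against the 180 mm wanted. The wrist view gave about 178–180 mm. The side view gave about 177.6 mm as measured, or about 180 mm after I corrected its offset. These are within the ±3 mm height of the collars but do not agree to the millimetre.
- **Keeper bar:** it was pressed down with about 6 N and stopped at the expected height. It sits centred across the notches to within about 1 mm. Lengthwise, the wrist view shows it centred, while the top view shows it up to 2 mm off.
- **Everything else:** the loaves, brush, bottle, bowl, scraper and jar look to be where they stood. The arm hid the jar and two of the turquoise tins in the last top view; the one before it showed them in place.
- **Force reading:** it was noisy by about ±1 N, so the push on the spring platform could not be read clearly. I relied on positions and pictures instead.
- **Knocked tin:** I saw no sign of one; each tin was where I had last measured it when I picked it up.

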